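# Square a glass base plate into a bonding jig with a graphite pusher

### The job

The cleaned white glass base plate lying loose on the plywood squaring jig has to sit exactly in the jig's corner before a figurine is bonded to it. Take the graphite pusher out of the tool block and with its rod nudge the plate until its long edge is pressed flush against the long fence, then slide it along that fence until its short edge is pressed against the end stop too, so that both edges touch over their whole length. Push slowly and gently so the glass does not chip, but press firmly once it is home, never let the fingers touch or the tool lift the glass, then stand the pusher back in the tool block and leave the other things on the bench alone.

Things in the scene. Friction and masses are not known exactly. Their poses are not given: they have to be found in the camera images.
- corner (a point): The inner square corner of the jig, at the height of the board's top face (15 mm above the bench). The jig is a plywood board 260 x 200 x 15 mm, screwed to the bench. x axis: along the long fence, away from the corner; y axis: along the end stop, away from the corner; z up. The glass belongs in the quarter x > 0, y > 0. The board's top extends from x = -20 to +240 mm and y = -20 to +180 mm in this frame.
- long_fence: Aluminium bar 220 x 16 mm, 10 mm high, screwed on the board, rigid. Its face towards the glass lies on y = 0 of the corner frame and runs from x = 10 to 230 mm. Origin: centre of its underside; its x is along the bar.
- end_stop: Shorter aluminium bar 140 x 16 mm, 10 mm high, screwed on the board at a right angle to the long fence, rigid. Its face towards the glass lies on x = 0 of the corner frame and runs from y = 10 to 150 mm (10 mm relief gap at the corner). Origin: centre of its underside; its x is along the bar.
- jig: The plywood board that carries the two bars, screwed down. Origin: centre of its underside; x along the long fence, y along the end stop.
- plate: The loose glass plate, opaque white, 120 x 90 x 10 mm, 0.19 to 0.38 kg, lying flat on the board, 4 to 65 mm clear of each bar and turned up to 0.35 rad from square. It slides at 0.8 to 2.8 N. Its edges chip when pressed with over 10 N, by the tool or against a bar (keep it under 30 mm/s); once flush, a steady push of about 7 N for half a second seats it. Origin: centre of its underside; x along its 120 mm length.
- plate_center (a point): Centre of the glass plate, half-way up (5 mm above the board). x along the 120 mm length (to within 0.35 rad the jig's x at the start), y along the 90 mm width. If only one corner touches a bar, a push near that corner jams it, one near the lagging end turns it flush. Seated in the corner it lies at x = 60, y = 45 mm of the corner frame.
- pusher: Graphite pusher, loose, 60 g, 105 mm tall, standing upright in the middle hole of the tool block: a square wooden handle 22 x 22 x 65 mm on top, below it a brass collar 28 mm in diameter and 5 mm high, below that a round graphite rod 12 mm in diameter and 35 mm long. In the hole the collar rests on the block. Origin: the tip's centre; z up along the rod, x and y square to the handle's flat sides.
- pusher_grip (a point): Centre of the pusher's wooden handle, the place to grip it, 72.5 mm above the rod's tip and 37.5 mm above the collar's underside. x and y square to the handle's flat sides. In the block it is 87.5 mm above the bench.
- pusher_tip (a point): Centre of the flat lower end of the pusher's graphite rod. In the block it is 15 mm above the bench.
- block: Tool block, dark wood, 150 x 60 x 50 mm, screwed to the bench, with a row of three upright holes 18 mm in diameter and 42 mm deep along its length, 50 mm apart. Origin: centre of its underside; x along the row. It stands to the left or the right of the jig.
- hole_a (a point): Mouth of one end hole of the tool block (empty), at the block's top face; x along the row.
- hole_b (a point): Mouth of the middle hole of the tool block (the pusher stands here at the start), at the block's top face.
- hole_c (a point): Mouth of the other end hole of the tool block (empty), at the block's top face.
- burner: Bystander: brass bench burner, 0.9 kg, round base 90 mm across, 85 mm tall, on the side of the jig away from the tool block. Origin: centre of its base.
- spares: Bystander: stack of three spare glass plates, 30 mm high. Origin: centre of its underside.
- flacon: Bystander: small amber glass perfume bottle, 52 mm across, 78 mm tall. Origin: centre of its base.
- dish: Bystander: white saucer with corks, 116 mm across, 24 mm high. Origin: centre of its underside.
Not all that is in view belongs to the job. Of the things shaped like the block, the wood one is meant. Of the things that look like the plate, the smallest one is meant.

How it is judged:
By the outcome, as a careful person would: the job done as asked, in the order asked, and still so for the second after the job is handed in, with the robot touching nothing.
It also fails if it takes over 72 s, if anything falls off the work surface, if the arm or the gripper's body presses on something with over 40 N, if the wrist force passes 120 N, or if a joint passes its speed limit or range.

### The arm

A 6-joint arm with a two-finger parallel gripper is mounted at the origin on the work surface. World frame = base frame: x ahead of the robot, y to its left, z up, the work surface at z = 0. Lengths are in m, angles in rad, forces in N, time in s.
With the tool pointing down it reaches from about 0.3 to 1 m from the base axis. Payload 5.1 kg.
Tool frame: the origin (TCP) lies midway between the tips of the shut fingers; the grasp point (between the pads) lies 19 mm behind it; x points along the fingers, z is the direction in which the jaws open and shut, and the axes are right-handed (so a half turn about x gives the same grasp; the last joint's range is limited). The gripper opens to 95 mm and grips with 3 to 60 N. Pads are 20 mm wide; open, the fingers measure 119 mm over their backs; the gripper's body (75 mm by 180 mm) begins 59 mm behind the grasp point.
Start: joints at [1.127, 0.124, 1.65, -0, 1.367, -0.083], TCP at [0.229, 0.608, 0.215] pointing down, gripper open.
Joint ranges: [-2.61, 2.61], [-1.02, 2.33], [0.03, 2.71], [-1.35, 4.49], [0.32, 2.68], [-2.91, 2.91]. Speed limits (rad/s): [2.57, 2.57, 3.14, 3.14, 3.14, 3.14].

### API

Orientations are given as a unit quaternion [x, y, z, w].
In Python, from station import r gives the robot as it stands.
- The arm moves only by the tool jog_arm, never from a script. Its argument "series" is a list of rows, each an object of numbers: "wx", "wy", "wz": the turn, a rotation vector about the tool's x, y, z in degrees; "x", "y", "z": the shift along the tool's x, y, z in m; "jaw": the opening, from -1 (shut) to 1 (fully open). A call has 1 to 10 rows; each row is the pose to reach, as a shift and turn from the pose commanded when the call began, along the tool's axes at that moment; what a row does not reach only later rows make up. A row lasts 1/12 s, in which the tool goes at most 41.7 mm and 7.16 degrees, less where a joint would pass 70% of its speed; a pose out of reach is approached as far as the arm can. A call with a gripper value outside its range is refused whole. The fingers move at their own pace and stop on an object; "newtons" is the grip in N (left out, the last holds). Time passes only in rows, so rows that repeat a pose let the fingers close. It gives the time, the measured TCP pose, the force and the opening at its end, in the units of the state.
- r.get_obs(): the state, without advancing time (a new reading comes with each control period).
- r.snapshot(name): name is "side" or "top" or "wrist"; returns a dict with "frame" (420x560x3 uint8, blue, green, red), "vertical_fov" (degrees; the focal length in pixels is half the picture's height over the tangent of half this angle, whatever the lens; pixels are square), "cx", "cy" (the principal point, pixels), "xyz" and "rotation" of the camera in the world; the wrist camera has in their place "mount" (4x4, takes a point from camera to tool coordinates, whose origin is the TCP and whose axes are the tool frame's). Camera axes: x right, y down, z forward; pixel columns grow to the right and rows downward; lengths in m; the calibration is good to about 2 mm. A picture is of the moment at which its call begins: read the wrist's pose just before it. There is no depth.
- r.finish_job(): hands the job in, once; it reports no verdict.
Trained networks look in the newest picture that a camera, given by its name, has taken for a name from the list of things; names that differ only in an ending like _2 or _b are one class to them, and where a whole thing is asked for, a point or a joint stands for the part that bears it (a point fixed in the world has none). Each returns a list of dicts, best first, with "p" (0 to 1); they miss things now and then, are a little off and sometimes report something else, mostly with a low value. They report only what shows in the picture. A call takes as long as a camera call. They do not tell look-alikes from the thing itself.
- r.silhouettes(name, camera): "pixels" (420x560 bool, what is visible of it) and "box" ([left, top, width, height] in pixels, round what is visible of it).
The state is a dict: "t": time; "q": joint angles; "qvel": joint speeds; "tau": joint torques, N m; "tcp_pos": TCP position; "eef_rot": TCP orientation; "wrist_force": force on the tool from outside, world axes, zero at the start; "moment": the same for the moment, N m; "gripper_width": opening from 0.0 (shut) to 1.0 (fully open).
Only numpy, scipy, OpenCV 4.12 (cv2) and the standard library are available. Lean on these libraries where they do the work, as an engineer would, in place of code of your own. Each camera call takes 0.05 s, during which the arm holds its last target.

## Working session

There is one attempt and no reset: what is moved stays moved. The work goes in short steps, Python scripts to look and compute and a tool call to move; the robot and the scene stay as the last step left them, time stands still between calls to the robot, and variables do not carry over. Pictures are saved under pics/ and viewed, and the job is handed in when it is done.

Besides the shell and the picture viewer there is one more tool, called as name([rows], argument=value, ...), one row to a line, values as JSON. jog_arm: Moves the arm, as the interface text tells. Its arguments: {"type":"object","properties":{"series":{"type":"array","items":{"type":"object","properties":{"wx":{"type":"number"},"wy":{"type":"number"},"wz":{"type":"number"},"x":{"type":"number"},"y":{"type":"number"},"z":{"type":"number"},"jaw":{"type":"number"}}}},"newtons":{"type":"number"}},"required":["series"]}

```bash
mkdir -p pics; ls; python3 - <<'E'
from station import r
import cv2
o=r.get_obs();print({k:(o[k]) for k in ['t','tcp_pos','eef_rot','wrist_force','gripper_width']})
for n in ['top','side','wrist']:
    s=r.snapshot(n);cv2.imwrite(f'pics/{n}0.png',s['frame']);print(n,{k:v for k,v in s.items() if k!='frame'})
E
```

```text
pics
{'t': 0.0, 'tcp_pos': array([0.22922656, 0.60755186, 0.21341684]), 'eef_rot': array([-0.40256245,  0.5822126 ,  0.40181553,  0.58096148]), 'wrist_force': array([-0.119279  , -0.18340972,  0.45261659]), 'gripper_width': 0.9992536039614578}
top {'vertical_fov': 47.87487597901125, 'cx': 275.87985452603664, 'cy': 212.77433213043122, 'xyz': array([0.34962706, 0.05706318, 1.55341134]), 'rotation': array([ 0.71321329, -0.69773513,  0.04539103, -0.04931682])}
side {'vertical_fov': 52.79149504277837, 'cx': 279.26722235831403, 'cy': 215.5635684397945, 'xyz': array([ 0.16730943, -0.68541501,  0.76834072]), 'rotation': array([ 0.87975935, -0.20647994,  0.109971  , -0.41387909])}
wrist {'vertical_fov': 65.18764936521336, 'cx': 279.57256887802333, 'cy': 209.36491240505745, 'mount': array([[ 1.16682745e-03, -2.83385927e-01,  9.59005243e-01,
        -1.69764819e-01],
       [-4.84041588e-04, -9.59005943e-01, -2.83385545e-01,
         8.02040866e-02],
       [ 9.99999202e-01, -1.33536387e-04, -1.25616503e-03,
         1.01459043e-03],
       [ 0.00000000e+00,  0.00000000e+00,  0.00000000e+00,
         1.00000000e+00]])}
```

View pics/top0.png

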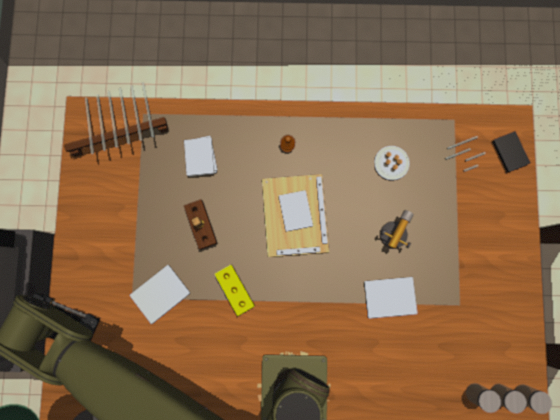

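View pics/side0.png

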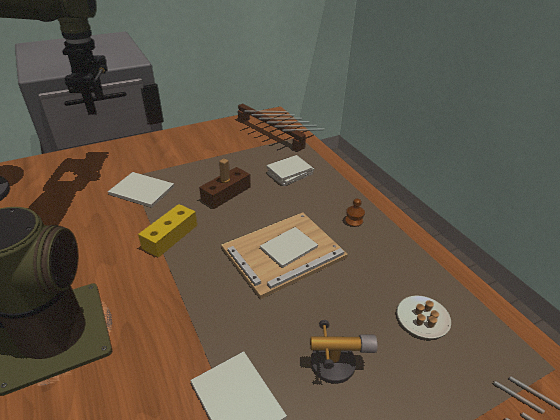

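View pics/wrist0.png

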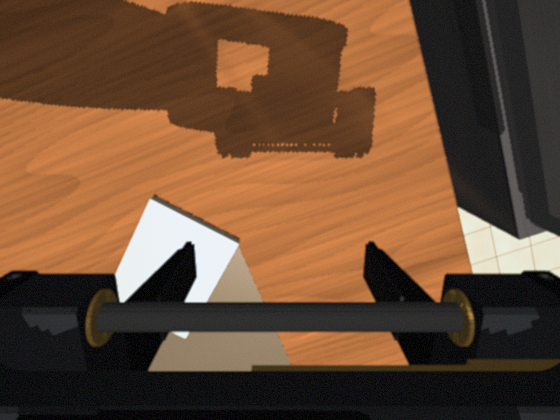

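```bash
cat > h.py <<'E'
import numpy as np,cv2
from scipy.spatial.transform import Rotation as R
def cam(s,obs=None):
    f=s['frame'].shape[0]/2/np.tan(np.radians(s['vertical_fov']/2))
    if 'mount' in s:
        T=np.eye(4);T[:3,:3]=R.from_quat(obs['eef_rot']).as_matrix();T[:3,3]=obs['tcp_pos']
        M=T@s['mount'];return f,s['cx'],s['cy'],M[:3,:3],M[:3,3]
    return f,s['cx'],s['cy'],R.from_quat(s['rotation']).as_matrix(),np.array(s['xyz'])
def ray(c,uv,z):
    f,cx,cy,Rm,t=c
    d=Rm@np.array([(uv[0]-cx)/f,(uv[1]-cy)/f,1.]);return t+d*(z-t[2])/d[2]
def proj(c,P):
    f,cx,cy,Rm,t=c
    p=(np.atleast_2d(P)-t)@Rm;return np.c_[cx+f*p[:,0]/p[:,2],cy+f*p[:,1]/p[:,2]]
E
python3 - <<'E'
from station import r
from h import *
s=r.snapshot('top');c=cam(s);im=s['frame']
cr=im[165:265,180:340];cv2.imwrite('pics/topcrop.png',cv2.resize(cr,None,fx=5,fy=5,interpolation=cv2.INTER_CUBIC))
print(proj(c,[[0,0,0],[.5,0,0]]))
for n,z in [('plate',.025),('pusher_grip',.12),('block',.05),('jig',.015),('long_fence',.025),('end_stop',.025),('burner',.04),('spares',.03),('flacon',.04),('dish',.02)]:
    for d in r.silhouettes(n,'top')[:4]:
        ct,_=cv2.findContours(d['pixels'].astype('uint8'),0,1)
        k=max(ct,key=cv2.contourArea);rc=cv2.minAreaRect(k)
        print(n,round(d['p'],2),d['box'],'rect',[ray(c,p,z)[:2].round(3).tolist() for p in cv2.boxPoints(rc)],'ctr',ray(c,rc[0],z).round(3))
E
```

```text
[[293.50765921 388.79899288]
 [296.12205956 230.95167887]]
plate 0.89 [279.5, 189.8, 34.8, 41.8] rect [[0.615, 0.062], [0.635, -0.027], [0.517, -0.052], [0.497, 0.036]] ctr [0.566 0.005 0.025]
plate 0.87 [130.2, 262.3, 58.8, 60.4] rect [[0.282, 0.532], [0.385, 0.414], [0.296, 0.335], [0.195, 0.452]] ctr [0.289 0.433 0.025]
plate 0.71 [364.5, 277.8, 51.7, 38.8] rect [[0.345, -0.215], [0.36, -0.375], [0.244, -0.381], [0.229, -0.223]] ctr [ 0.294 -0.299  0.025]
pusher_grip 0.66 [192.4, 216.8, 11.5, 9.9] rect [[0.512, 0.326], [0.529, 0.31], [0.508, 0.287], [0.491, 0.303]] ctr [0.51  0.306 0.12 ]
block 0.87 [185.2, 199.3, 30.5, 50.7] rect [[0.572, 0.372], [0.597, 0.308], [0.45, 0.25], [0.426, 0.313]] ctr [0.511 0.31  0.05 ]
jig 0.9 [264.3, 173.5, 63.6, 85.7] rect [[0.674, 0.121], [0.695, -0.082], [0.433, -0.106], [0.412, 0.093]] ctr [0.552 0.006 0.015]
long_fence 0.85 [316.4, 174.6, 8.7, 69.1] rect [[0.677, -0.061], [0.678, -0.077], [0.464, -0.098], [0.463, -0.082]] ctr [ 0.569 -0.079  0.025]
long_fence 0.63 [183.0, 200.0, 34.4, 44.3] rect [[0.578, 0.378], [0.603, 0.311], [0.453, 0.254], [0.429, 0.32]] ctr [0.515 0.316 0.025]
end_stop 0.5 [273.4, 247.1, 45.7, 9.4] rect [[0.436, 0.063], [0.45, -0.07], [0.434, -0.071], [0.42, 0.061]] ctr [ 0.435 -0.005  0.025]
spares 0.91 [182.4, 135.9, 34.3, 40.1] rect [[0.79, 0.386], [0.808, 0.293], [0.685, 0.268], [0.668, 0.36]] ctr [0.738 0.327 0.03 ]
flacon 0.51 [280.5, 134.2, 11.7, 14.9] rect [[0.813, 0.06], [0.814, 0.014], [0.76, 0.013], [0.759, 0.059]] ctr [0.786 0.036 0.04 ]
flacon 0.25 [193.8, 219.0, 10.3, 9.7] rect [[0.519, 0.342], [0.541, 0.322], [0.515, 0.295], [0.494, 0.315]] ctr [0.517 0.319 0.04 ]
dish 0.64 [377.0, 148.8, 31.1, 28.5] rect [[0.734, -0.232], [0.816, -0.311], [0.736, -0.389], [0.655, -0.311]] ctr [ 0.735 -0.311  0.02 ]
```

View pics/topcrop.png

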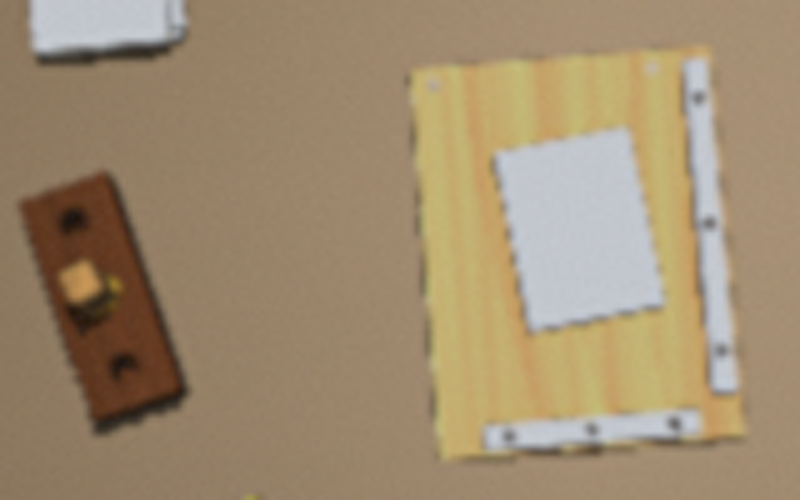

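```bash
python3 - <<'E'
from station import r
from h import *
o=r.get_obs();M=R.from_quat(o['eef_rot']).as_matrix();print(M.round(3),o['t'])
s=r.snapshot('wrist');c=cam(s,o);print(c[4],c[3][:,2]);print(ray(c,(280,210),0.0))
print([ray(c,p,0.0).round(3) for p in [(0,0),(560,0),(0,300),(560,300)]])
s=r.snapshot('top');cv2.imwrite('pics/hc.png',cv2.resize(s['frame'][195:255,170:230],None,fx=10,fy=10,interpolation=cv2.INTER_CUBIC))
E
```

```text
[[ 0.    -0.936  0.353]
 [ 0.     0.353  0.936]
 [-1.    -0.     0.   ]] 0.7
[0.15479154 0.63739502 0.38451005] [ 0.26473943 -0.10111806 -0.95900374]
[0.26187917 0.59705453 0.        ]
[array([-0.051,  0.407,  0.   ]), array([0.153, 0.945, 0.   ]), array([0.247, 0.204, 0.   ]), array([0.51 , 0.901, 0.   ])]
```

View pics/hc.png

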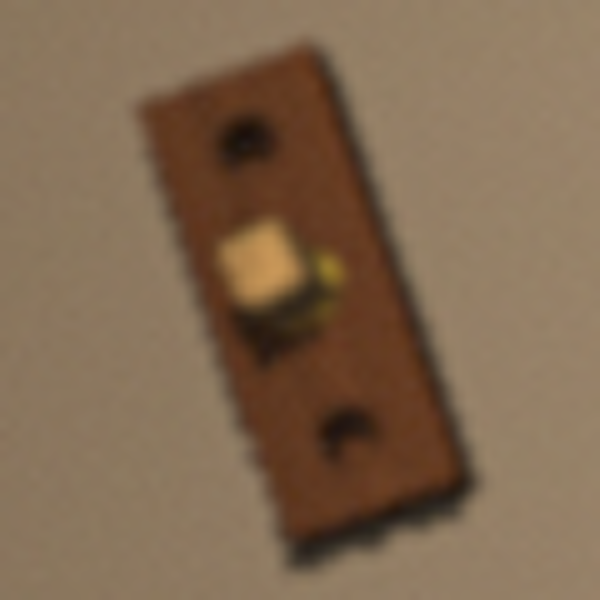

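jog_arm([
  {"x": -0.037, "y": -0.395, "z": -0.21, "wx": 49},
  {"x": -0.037, "y": -0.395, "z": -0.21, "wx": 49},
  {"x": -0.037, "y": -0.395, "z": -0.21, "wx": 49},
  {"x": -0.037, "y": -0.395, "z": -0.21, "wx": 49},
  {"x": -0.037, "y": -0.395, "z": -0.21, "wx": 49},
  {"x": -0.037, "y": -0.395, "z": -0.21, "wx": 49},
  {"x": -0.037, "y": -0.395, "z": -0.21, "wx": 49},
  {"x": -0.037, "y": -0.395, "z": -0.21, "wx": 49},
  {"x": -0.037, "y": -0.395, "z": -0.21, "wx": 49},
  {"x": -0.037, "y": -0.395, "z": -0.21, "wx": 49},
])

```text
validation failed for argument at $.se...
```

jog_arm([
  {"x": -0.037, "y": -0.395, "z": -0.21, "wx": 49, "wy": 0, "wz": 0, "jaw": 1},
  {"x": -0.037, "y": -0.395, "z": -0.21, "wx": 49, "wy": 0, "wz": 0, "jaw": 1},
])

```text
t: 0.97
tcp_pos: [0.2836, 0.5458, 0.2211]
eef_rot: [-0.326, 0.628, 0.326, 0.627]
wrist_force: [0.2, -0.6, -0.5]
gripper_width: 0.999
```

jog_arm([
  {"x": -0.03, "y": -0.353, "z": -0.086, "wx": 35, "wy": 0, "wz": 0, "jaw": 1},
  {"x": -0.03, "y": -0.353, "z": -0.086, "wx": 35, "wy": 0, "wz": 0, "jaw": 1},
  {"x": -0.03, "y": -0.353, "z": -0.086, "wx": 35, "wy": 0, "wz": 0, "jaw": 1},
  {"x": -0.03, "y": -0.353, "z": -0.086, "wx": 35, "wy": 0, "wz": 0, "jaw": 1},
  {"x": -0.03, "y": -0.353, "z": -0.086, "wx": 35, "wy": 0, "wz": 0, "jaw": 1},
  {"x": -0.03, "y": -0.353, "z": -0.086, "wx": 35, "wy": 0, "wz": 0, "jaw": 1},
  {"x": -0.03, "y": -0.353, "z": -0.086, "wx": 35, "wy": 0, "wz": 0, "jaw": 1},
  {"x": -0.03, "y": -0.353, "z": -0.086, "wx": 35, "wy": 0, "wz": 0, "jaw": 1},
  {"x": -0.03, "y": -0.353, "z": -0.086, "wx": 35, "wy": 0, "wz": 0, "jaw": 1},
  {"x": -0.03, "y": -0.353, "z": -0.086, "wx": 35, "wy": 0, "wz": 0, "jaw": 1},
])

```text
t: 1.8
tcp_pos: [0.5276, 0.2688, 0.2523]
eef_rot: [-0.121, 0.696, 0.12, 0.698]
wrist_force: [-0.5, 0.6, 0.3]
gripper_width: 1.001
```

```bash
cat > snap.py <<'E'
import sys,pickle
from station import r
from h import *
n=sys.argv[1];o=r.get_obs();s=r.snapshot('wrist');pickle.dump((s,o),open(f'pics/{n}.pkl','wb'));cv2.imwrite(f'pics/{n}.png',s['frame'])
print(o['t'],o['tcp_pos'].round(4),R.from_quat(o['eef_rot']).as_matrix().round(3).tolist(),o['wrist_force'].round(2))
E
python3 snap.py w1
```

```text
1.8 [0.5276 0.2688 0.2523] [[0.002, -0.337, 0.942], [-0.001, 0.942, 0.337], [-1.0, -0.002, 0.002]] [-0.53  0.58  0.28]
```

View pics/w1.png

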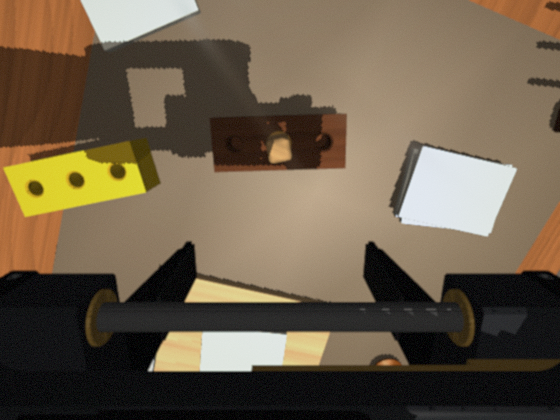

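```bash
python3 - <<'E'
import pickle
from h import *
from station import r
s,o=pickle.load(open('pics/w1.pkl','rb'));c=cam(s,o)
cv2.imwrite('pics/w1c.png',cv2.resize(s['frame'][105:180,200:360],None,fx=5,fy=5,interpolation=cv2.INTER_CUBIC))
for n,z in [('pusher',.12),('pusher_grip',.12),('block',.05)]:
    for d in r.silhouettes(n,'wrist')[:2]:
        ct,_=cv2.findContours(d['pixels'].astype('uint8'),0,1)
        k=max(ct,key=cv2.contourArea);rc=cv2.minAreaRect(k)
        print(n,round(d['p'],2),d['box'],cv2.boxPoints(rc).tolist(),'rect',[ray(c,p,z)[:2].round(4).tolist() for p in cv2.boxPoints(rc)],'ctr',ray(c,rc[0],z).round(4))
E
```

```text
pusher 0.61 [264.6, 129.2, 28.2, 35.9] [[266.0, 131.0], [291.0, 131.0], [291.0, 162.0], [266.0, 162.0]] rect [[0.4951, 0.3255], [0.5162, 0.333], [0.5258, 0.307], [0.5041, 0.2992]] ctr [0.5102 0.3164 0.12  ]
pusher 0.51 [391.7, 145.9, 125.4, 87.6] [[391.97454833984375, 219.41226196289062], [408.461669921875, 142.79556274414062], [516.291259765625, 165.9993896484375], [499.80413818359375, 242.6160888671875]] rect [[0.6371, 0.2876], [0.6199, 0.359], [0.723, 0.3734], [0.7481, 0.3015]] ctr [0.6811 0.3315 0.12  ]
pusher_grip 0.66 [268.0, 135.8, 22.5, 24.9] [[264.7588195800781, 132.8647003173828], [288.3882141113281, 131.0470428466797], [290.6941223144531, 161.0235137939453], [267.0647277832031, 162.84117126464844]] rect [[0.4946, 0.3236], [0.514, 0.3322], [0.5252, 0.3077], [0.5053, 0.2988]] ctr [0.5097 0.3158 0.12  ]
pusher_grip 0.39 [202.6, 330.4, 84.4, 37.3] [[200.0, 331.0], [286.0, 331.0], [286.0, 370.0], [200.0, 370.0]] rect [[0.4964, 0.1029], [0.5837, 0.134], [0.6013, 0.0856], [0.5103, 0.0532]] ctr [0.5477 0.0944 0.12  ]
block 0.97 [5.3, 137.4, 154.1, 79.5] [[4.333468437194824, 166.81210327148438], [149.32196044921875, 136.49630737304688], [160.41493225097656, 189.54959106445312], [15.426437377929688, 219.86538696289062]] rect [[0.2265, 0.1834], [0.374, 0.2718], [0.3999, 0.2171], [0.246, 0.1229]] ctr [0.3123 0.2001 0.05  ]
block 0.71 [210.2, 111.5, 135.8, 61.2] [[209.66046142578125, 117.1356201171875], [345.93365478515625, 112.8770751953125], [347.65264892578125, 167.8858642578125], [211.37945556640625, 172.1444091796875]] rect [[0.4312, 0.3142], [0.5694, 0.3682], [0.5947, 0.3134], [0.4499, 0.2566]] ctr [0.5112 0.3138 0.05  ]
```

View pics/w1c.png

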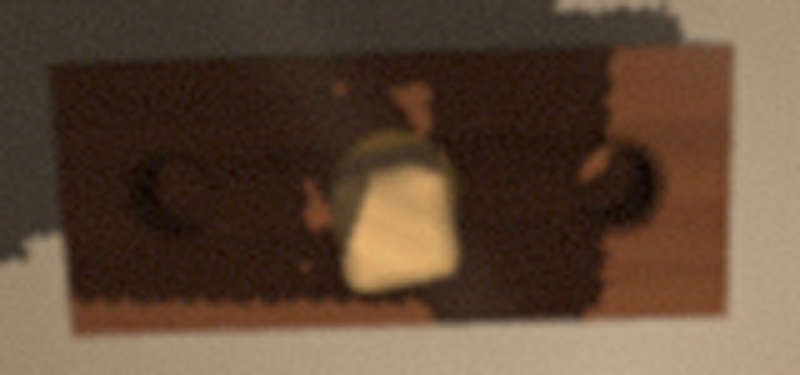

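```bash
python3 - <<'E'
import pickle
from h import *
from station import r
s,o=pickle.load(open('pics/w1.pkl','rb'));c=cam(s,o)
P=[(168,190),(622,182)]
for u in P+[(395,186)]: print(ray(c,(200+u[0]/5,105+u[1]/5),.05).round(4))
print('collar',ray(c,(200+397/5,105+193/5),.055).round(4))
for z,u in [(.12,(345,290)),(.12,(458,270))]: print(ray(c,(200+u[0]/5,105+u[1]/5),z).round(4))
s=r.snapshot('top');ct=cam(s)
q=[ray(ct,(170+u[0]/10,195+u[1]/10),.12) for u in [(215,240),(275,218),(308,285),(245,310)]]
print(np.mean(q,0),[np.degrees(np.arctan2(*(q[(i+1)%4]-q[i])[:2][::-1])) for i in range(4)])
for u in [(245,138),(348,432)]: print('top hole',ray(ct,(170+u[0]/10,195+u[1]/10),.05))
E
```

```text
[0.4641 0.2964 0.05  ]
[0.5587 0.3321 0.05  ]
[0.5114 0.3143 0.05  ]
collar [0.5122 0.3134 0.055 ]
[0.507  0.2993 0.12  ]
[0.5254 0.3097 0.12  ]
[0.51122589 0.31014179 0.12      ] [np.float64(-68.32999758812325), np.float64(-151.65824470792782), np.float64(113.16730530617052), np.float64(25.479348898908405)]
top hole [0.55947162 0.32937444 0.05      ]
top hole [0.46563529 0.29226666 0.05      ]
```

jog_arm([
  {"x": 0.09, "y": 0.046, "z": -0.001, "wx": -5.8, "wy": 0, "wz": 0, "jaw": 1},
  {"x": 0.09, "y": 0.046, "z": -0.001, "wx": -5.8, "wy": 0, "wz": 0, "jaw": 1},
  {"x": 0.09, "y": 0.046, "z": -0.001, "wx": -5.8, "wy": 0, "wz": 0, "jaw": 1},
  {"x": 0.09, "y": 0.046, "z": -0.001, "wx": -5.8, "wy": 0, "wz": 0, "jaw": 1},
  {"x": 0.09, "y": 0.046, "z": -0.001, "wx": -5.8, "wy": 0, "wz": 0, "jaw": 1},
])

```text
t: 2.47
tcp_pos: [0.506, 0.3166, 0.1606]
eef_rot: [-0.159, 0.69, 0.159, 0.688]
wrist_force: [0.3, -0.2, 0.4]
gripper_width: 1.003
```

```bash
python3 snap.py w2
```

```text
2.4667 [0.506  0.3166 0.1606] [[-0.002, -0.438, 0.899], [-0.001, 0.899, 0.438], [-1.0, -0.0, -0.002]] [ 0.29 -0.24  0.43]
```

View pics/w2.png

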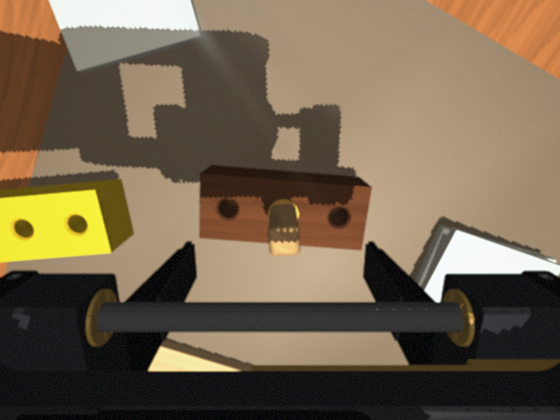

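```bash
python3 - <<'E'
import pickle
from h import *
s,o=pickle.load(open('pics/w2.pkl','rb'));c=cam(s,o)
cv2.imwrite('pics/w2c.png',cv2.resize(s['frame'][160:265,195:375],None,fx=4.4,fy=4.4,interpolation=cv2.INTER_CUBIC))
for n,P in [('tcp->',o['tcp_pos'])]: print(proj(c,P))
E
```

```text
[[278.57696549 261.21619155]]
```

View pics/w2c.png

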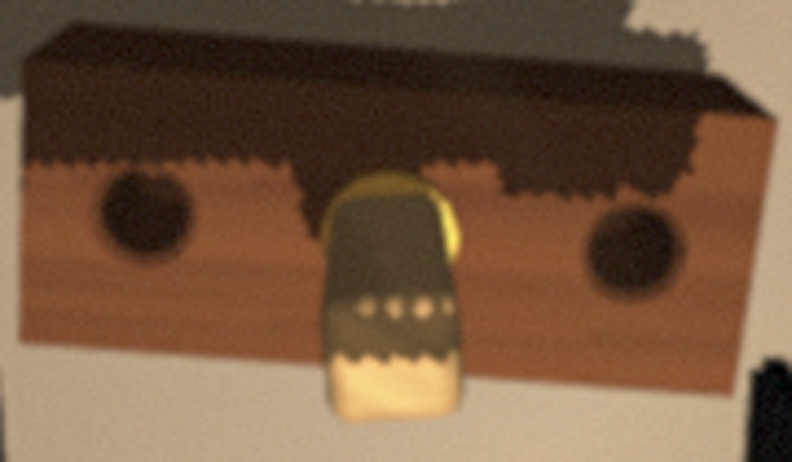

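```bash
python3 - <<'E'
import pickle
from h import *
s,o=pickle.load(open('pics/w2.pkl','rb'));c=cam(s,o)
f=lambda u,z: ray(c,(195+u[0]/4.4,160+u[1]/4.4),z)
a,b=f((332,420),.12),f((462,413),.12);print(a,b,np.linalg.norm(a-b),np.degrees(np.arctan2(b[1]-a[1],b[0]-a[0])))
d=(b-a)/np.linalg.norm(b-a);n=np.array([-d[1],d[0],0]);print('ctr',(a+b)/2+.011*n)
h=[f((146,213),.05),f((634,250),.05)];print(h,np.mean(h,0),np.linalg.norm(h[0]-h[1]))
print('collar', f((391,239),.055))
# project expected handle top square yaw 26..
for yaw in (24,28):
  t=np.radians(yaw);C=np.array([.5115,.313]);Q=[[*(C+.011*np.array([sx*np.cos(t)-sy*np.sin(t),sx*np.sin(t)+sy*np.cos(t)])),.12] for sx,sy in [(-1,-1),(1,-1),(1,1),(-1,1)]]
  print(((proj(c,Q)-[195,160])*4.4).round(0).tolist())
E
```

```text
[0.5072187 0.300521  0.12     ] [0.52517312 0.31062989 0.12      ] 0.020604632443590305 29.380848221251533
ctr [0.51079918 0.3151606  0.12      ]
[array([0.46563743, 0.29540092, 0.05      ]), array([0.55809497, 0.33175353, 0.05      ])] [0.5118662  0.31357722 0.05      ] 0.09934742135847913
collar [0.51187407 0.31356344 0.055     ]
[[319.0, 427.0], [458.0, 432.0], [465.0, 301.0], [322.0, 297.0]]
[[324.0, 432.0], [463.0, 427.0], [460.0, 297.0], [318.0, 301.0]]
```

jog_arm([
  {"x": 0.03, "y": -0.0046, "z": 0.0035, "wx": -2.5, "wy": 0, "wz": 0, "jaw": 1},
  {"x": 0.06, "y": -0.0046, "z": 0.0035, "wx": -2.5, "wy": 0, "wz": 0, "jaw": 1},
  {"x": 0.085, "y": -0.0046, "z": 0.0035, "wx": -2.5, "wy": 0, "wz": 0, "jaw": 1},
  {"x": 0.0985, "y": -0.0046, "z": 0.0035, "wx": -2.5, "wy": 0, "wz": 0, "jaw": 1},
  {"x": 0.0985, "y": -0.0046, "z": 0.0035, "wx": -2.5, "wy": 0, "wz": 0, "jaw": 1},
  {"x": 0.0985, "y": -0.0046, "z": 0.0035, "wx": -2.5, "wy": 0, "wz": 0, "jaw": 1},
])

```text
t: 3.02
tcp_pos: [0.5136, 0.3133, 0.0645]
eef_rot: [-0.173, 0.685, 0.173, 0.686]
wrist_force: [-0.4, -0.9, 0.2]
gripper_width: 1.0
```

```bash
python3 snap.py w3
```

```text
3.0167 [0.5136 0.3133 0.0645] [[0.001, -0.474, 0.881], [0.001, 0.881, 0.474], [-1.0, -0.0, 0.002]] [-0.36 -0.92  0.21]
```

View pics/w3.png

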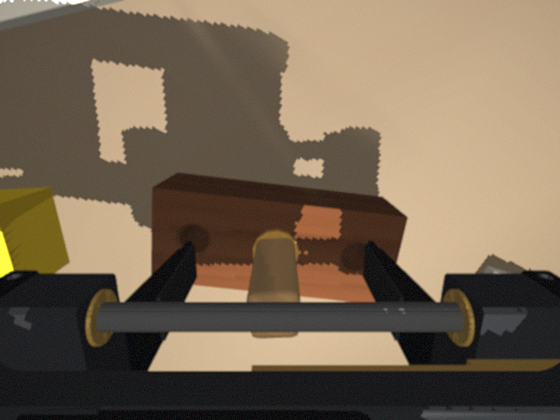

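jog_arm([
  {"x": 0.0015, "y": 0.0015, "z": -0.0017, "wx": 0, "wy": 0, "wz": 0, "jaw": 0.2},
  {"x": 0.0015, "y": 0.0015, "z": -0.0017, "wx": 0, "wy": 0, "wz": 0, "jaw": -0.2},
  {"x": 0.0015, "y": 0.0015, "z": -0.0017, "wx": 0, "wy": 0, "wz": 0, "jaw": -1},
  {"x": 0.0015, "y": 0.0015, "z": -0.0017, "wx": 0, "wy": 0, "wz": 0, "jaw": -1},
  {"x": 0.0015, "y": 0.0015, "z": -0.0017, "wx": 0, "wy": 0, "wz": 0, "jaw": -1},
  {"x": 0.0015, "y": 0.0015, "z": -0.0017, "wx": 0, "wy": 0, "wz": 0, "jaw": -1},
  {"x": 0.0015, "y": 0.0015, "z": -0.0017, "wx": 0, "wy": 0, "wz": 0, "jaw": -1},
  {"x": 0.0015, "y": 0.0015, "z": -0.0017, "wx": 0, "wy": 0, "wz": 0, "jaw": -1},
], newtons=50)

```text
t: 3.73
tcp_pos: [0.5104, 0.3136, 0.0615]
eef_rot: [-0.173, 0.686, 0.173, 0.686]
wrist_force: [0.6, 0.2, -0.6]
gripper_width: 0.496
```

```bash
python3 snap.py w4
```

```text
3.7333 [0.5104 0.3136 0.0615] [[-0.0, -0.474, 0.88], [-0.0, 0.88, 0.474], [-1.0, 0.0, -0.0]] [ 0.59  0.17 -0.59]
```

View pics/w4.png

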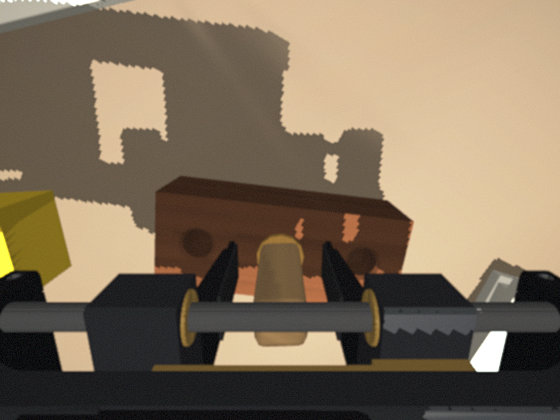

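jog_arm([
  {"x": 0, "y": 0, "z": 0, "wx": 0, "wy": 0, "wz": 0, "jaw": -1},
  {"x": 0, "y": 0, "z": 0, "wx": 0, "wy": 0, "wz": 0, "jaw": -1},
  {"x": 0, "y": 0, "z": 0, "wx": 0, "wy": 0, "wz": 0, "jaw": -1},
  {"x": 0, "y": 0, "z": 0, "wx": 0, "wy": 0, "wz": 0, "jaw": -1},
  {"x": 0, "y": 0, "z": 0, "wx": 0, "wy": 0, "wz": 0, "jaw": -1},
  {"x": 0, "y": 0, "z": 0, "wx": 0, "wy": 0, "wz": 0, "jaw": -1},
  {"x": 0, "y": 0, "z": 0, "wx": 0, "wy": 0, "wz": 0, "jaw": -1},
], newtons=50)

```text
t: 4.37
tcp_pos: [0.5105, 0.3136, 0.0615]
eef_rot: [-0.173, 0.686, 0.173, 0.686]
wrist_force: [0.4, -0.3, 0.5]
gripper_width: 0.229
```

```bash
python3 snap.py w5
```

```text
4.3667 [0.5105 0.3136 0.0615] [[0.0, -0.474, 0.88], [0.0, 0.88, 0.474], [-1.0, 0.0, 0.0]] [ 0.44 -0.29  0.46]
```

View pics/w5.png

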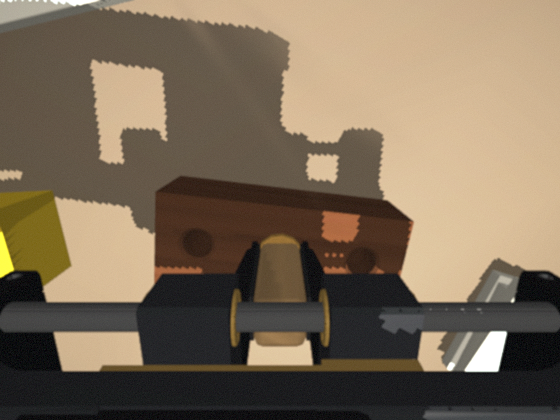

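jog_arm([
  {"x": -0.015, "y": 0, "z": 0, "wx": 0, "wy": 0, "wz": 0, "jaw": -1},
  {"x": -0.05, "y": 0, "z": 0, "wx": 0, "wy": 0, "wz": 0, "jaw": -1},
  {"x": -0.09, "y": 0, "z": 0, "wx": 0, "wy": 0, "wz": 0, "jaw": -1},
  {"x": -0.12, "y": -0.02, "z": -0.008, "wx": 4, "wy": 0, "wz": 0, "jaw": -1},
  {"x": -0.145, "y": -0.05, "z": -0.02, "wx": 8, "wy": 0, "wz": 0, "jaw": -1},
  {"x": -0.16, "y": -0.085, "z": -0.034, "wx": 13, "wy": 0, "wz": 0, "jaw": -1},
  {"x": -0.17, "y": -0.12, "z": -0.048, "wx": 18, "wy": 0, "wz": 0, "jaw": -1},
  {"x": -0.18, "y": -0.158, "z": -0.063, "wx": 22.8, "wy": 0, "wz": 0, "jaw": -1},
  {"x": -0.19, "y": -0.195, "z": -0.077, "wx": 22.8, "wy": 0, "wz": 0, "jaw": -1},
  {"x": -0.19, "y": -0.232, "z": -0.092, "wx": 22.8, "wy": 0, "wz": 0, "jaw": -1},
], newtons=50)

```text
t: 5.25
tcp_pos: [0.5404, 0.0641, 0.2544]
eef_rot: [-0.034, 0.705, 0.034, 0.708]
wrist_force: [1.4, 0.3, -1.0]
gripper_width: 0.231
```

jog_arm([
  {"x": 0, "y": -0.04, "z": 0.001, "wx": 0, "wy": 0, "wz": 0, "jaw": -1},
  {"x": 0, "y": -0.08, "z": 0.002, "wx": 0, "wy": 0, "wz": 0, "jaw": -1},
  {"x": 0, "y": -0.12, "z": 0.003, "wx": 0, "wy": 0, "wz": 0, "jaw": -1},
  {"x": 0, "y": -0.142, "z": 0.003, "wx": 0, "wy": 0, "wz": 0, "jaw": -1},
  {"x": 0, "y": -0.142, "z": 0.003, "wx": 0, "wy": 0, "wz": 0, "jaw": -1},
  {"x": 0, "y": -0.142, "z": 0.003, "wx": 0, "wy": 0, "wz": 0, "jaw": -1},
])

```text
t: 5.75
tcp_pos: [0.5558, -0.0762, 0.2512]
eef_rot: [-0.033, 0.707, 0.033, 0.706]
wrist_force: [0.5, -0.7, -0.4]
gripper_width: 0.229
```

```bash
python3 snap.py w6
```

```text
5.75 [ 0.5558 -0.0762  0.2512] [[-0.001, -0.093, 0.996], [0.001, 0.996, 0.093], [-1.0, 0.001, -0.001]] [ 0.5  -0.65 -0.42]
```

View pics/w6.png

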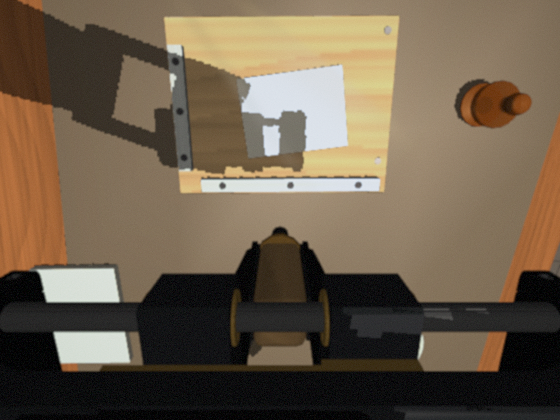

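```bash
python3 - <<'E'
import pickle
from h import *
s,o=pickle.load(open('pics/w6.pkl','rb'))
cv2.imwrite('pics/w6c.png',cv2.resize(s['frame'][5:205,155:415],None,fx=3,fy=3,interpolation=cv2.INTER_CUBIC))
E
```

```text
(no output)
```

View pics/w6c.png

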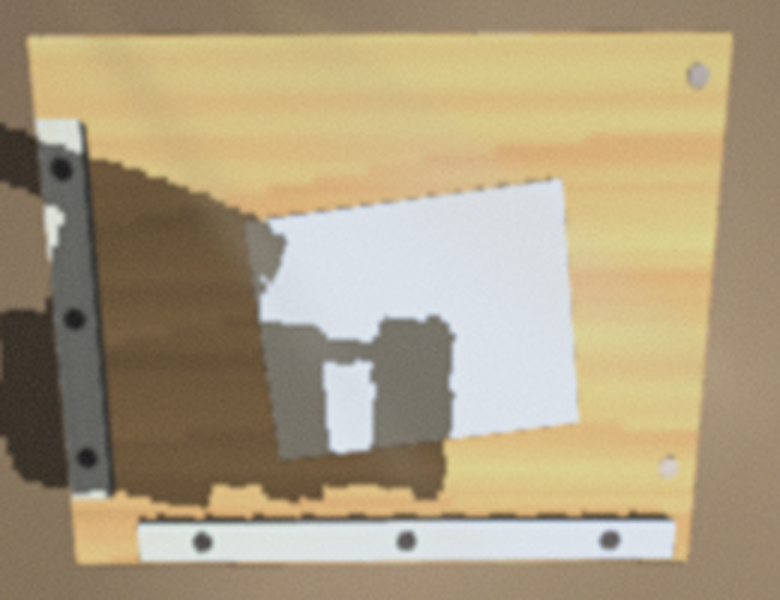

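```bash
cat > fit.py <<'E'
from h import *
from scipy.optimize import least_squares
def T(p,xy,z):
    c,s=np.cos(p[2]),np.sin(p[2]);xy=np.array(xy,float)
    return np.c_[p[0]+c*xy[:,0]-s*xy[:,1],p[1]+s*xy[:,0]+c*xy[:,1],np.full(len(xy),z)]
def fitpose(cam,obs,p0):
    # obs list of (uv, xy model, z)
    f=lambda p: np.concatenate([(proj(cam,T(p,[m],z))[0]-np.array(uv)) for uv,m,z in obs])
    s=least_squares(f,p0,x_scale=[.01,.01,.1],loss='soft_l1');return s.x,f(s.x).reshape(-1,2)
E
cat > corner.py <<'E'
import pickle
from fit import *
s,o=pickle.load(open('pics/w6.pkl','rb'));c=cam(s,o)
px=lambda u:(155+u[0]/3,5+u[1]/3)
ob=[(px((27,37)),(-.02,.18),.015),(px((732,33)),(.24,.18),.015),(px((687,562)),(.24,-.02),.015),(px((77,563)),(-.02,-.02),.015),
(px((138,521)),(.01,0),.025),(px((674,517)),(.23,0),.025),(px((82,122)),(0,.15),.025),(px((110,495)),(0,.01),.025)]
p,e=fitpose(c,ob,[.45,-.08,.095]);print('corner',p,np.degrees(p[2]));print(e.round(1).tolist())
q,e=fitpose(c,[(px(u),m,.025) for u,m in zip([(245,222),(561,179),(578,422),(279,460)],[(-.06,.045),(.06,.045),(.06,-.045),(-.06,-.045)])],[.56,0,.2]);print('plate',q,np.degrees(q[2]));print(e.round(1).tolist())
C,S=np.cos(p[2]),np.sin(p[2]);d=q[:2]-p[:2];print('plate in corner',[C*d[0]+S*d[1],-S*d[0]+C*d[1]],np.degrees(q[2]-p[2]))
cs=T([C*d[0]+S*d[1],-S*d[0]+C*d[1],q[2]-p[2]],[(-.06,.045),(.06,.045),(.06,-.045),(-.06,-.045)],0);print(cs.round(4))
E
python3 corner.py
```

```text
corner [ 0.44934522 -0.0841397   0.09719536] 5.568883781854574
[[-0.5, -1.0], [1.4, -0.9], [0.6, 0.3], [-0.7, 0.7], [-0.4, 0.7], [0.7, 1.3], [-0.8, -1.1], [0.1, 1.3]]
plate [0.56435327 0.00461355 0.21759888] 12.467497496204537
[[-0.7, -0.1], [0.5, -0.2], [0.1, 0.2], [0.0, 0.1]]
plate in corner [np.float64(0.12307806677604038), np.float64(0.0771737079636561)] 6.8986137143499615
[[0.0581 0.1146 0.    ]
 [0.1772 0.1291 0.    ]
 [0.188  0.0397 0.    ]
 [0.0689 0.0253 0.    ]]
```

jog_arm([
  {"x": 0, "y": 0.04, "z": 0.007, "wx": -7, "wy": 0, "wz": 0, "jaw": -1},
  {"x": 0, "y": 0.08, "z": 0.014, "wx": -14, "wy": 0, "wz": 0, "jaw": -1},
  {"x": 0, "y": 0.12, "z": 0.02, "wx": -21, "wy": 0, "wz": 0, "jaw": -1},
  {"x": 0, "y": 0.1446, "z": 0.0247, "wx": -28, "wy": 0, "wz": 0, "jaw": -1},
  {"x": 0.02, "y": 0.1446, "z": 0.0247, "wx": -35, "wy": 0, "wz": 0, "jaw": -1},
  {"x": 0.04, "y": 0.1446, "z": 0.0247, "wx": -42, "wy": 0, "wz": 0, "jaw": -1},
  {"x": 0.06, "y": 0.1446, "z": 0.0247, "wx": -49, "wy": 0, "wz": 0, "jaw": -1},
  {"x": 0.08, "y": 0.1446, "z": 0.0247, "wx": -56, "wy": 0, "wz": 0, "jaw": -1},
  {"x": 0.1, "y": 0.1446, "z": 0.0247, "wx": -63, "wy": 0, "wz": 0, "jaw": -1},
  {"x": 0.115, "y": 0.1446, "z": 0.0247, "wx": -70, "wy": 0, "wz": 0, "jaw": -1},
])

```text
t: 6.63
tcp_pos: [0.5653, 0.073, 0.1346]
eef_rot: [-0.435, 0.558, 0.436, 0.557]
wrist_force: [-0.6, 0.7, -1.1]
gripper_width: 0.225
```

jog_arm([
  {"x": 0.01, "y": 0, "z": 0, "wx": -7, "wy": 0, "wz": 0, "jaw": -1},
  {"x": 0.02, "y": 0, "z": 0, "wx": -14, "wy": 0, "wz": 0, "jaw": -1},
  {"x": 0.02, "y": 0, "z": 0, "wx": -20.2, "wy": 0, "wz": 0, "jaw": -1},
  {"x": 0.02, "y": 0, "z": 0, "wx": -20.2, "wy": 0, "wz": 0, "jaw": -1},
  {"x": 0.02, "y": 0, "z": 0, "wx": -20.2, "wy": 0, "wz": 0, "jaw": -1},
])

```text
t: 7.05
tcp_pos: [0.5665, 0.0724, 0.1166]
eef_rot: [-0.524, 0.475, 0.524, 0.475]
wrist_force: [0.1, 0.7, -1.2]
gripper_width: 0.229
```

```bash
python3 snap.py w7
```

```text
7.05 [0.5665 0.0724 0.1166] [[0.0, -0.995, -0.099], [0.0, -0.099, 0.995], [-1.0, -0.0, 0.0]] [ 0.09  0.72 -1.15]
```

View pics/w7.png

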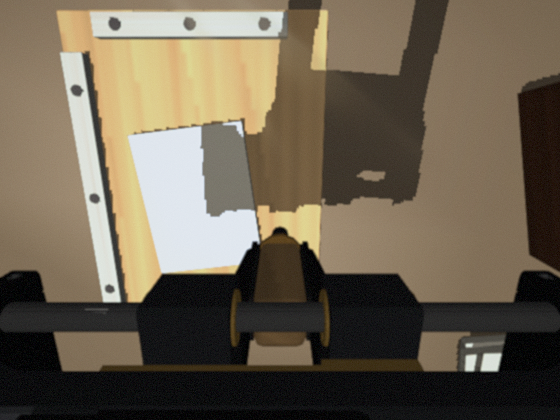

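```bash
python3 - <<'E'
import pickle
from fit import *
s,o=pickle.load(open('pics/w7.pkl','rb'));c=cam(s,o)
M=R.from_quat(o['eef_rot']).as_matrix()
for dy in (-.003,0,.003): print(dy,proj(c,o['tcp_pos']+M@np.array([.0465,dy,0])))
cv2.imwrite('pics/w7c.png',cv2.resize(s['frame'][210:290,230:330],None,fx=7,fy=7,interpolation=cv2.INTER_CUBIC))
E
```

```text
-0.003 [[278.65291351 235.25093647]]
0 [[278.64744261 231.23735148]]
0.003 [[278.64193117 227.19403207]]
```

View pics/w7c.png

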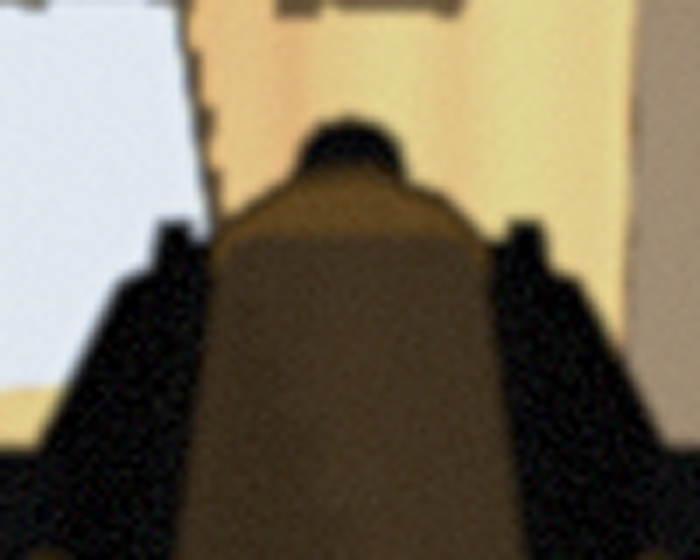

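jog_arm([
  {"x": 0.02, "y": 0, "z": 0, "wx": 0, "wy": 0, "wz": 0, "jaw": -1},
  {"x": 0.04, "y": 0, "z": 0, "wx": 0, "wy": 0, "wz": 0, "jaw": -1},
  {"x": 0.051, "y": 0, "z": 0, "wx": 0, "wy": 0, "wz": 0, "jaw": -1},
  {"x": 0.051, "y": 0, "z": -0.002, "wx": 0, "wy": 0, "wz": 0, "jaw": -1},
  {"x": 0.051, "y": 0, "z": -0.004, "wx": 0, "wy": 0, "wz": 0, "jaw": -1},
  {"x": 0.051, "y": 0, "z": -0.006, "wx": 0, "wy": 0, "wz": 0, "jaw": -1},
  {"x": 0.051, "y": 0, "z": -0.008, "wx": 0, "wy": 0, "wz": 0, "jaw": -1},
])

```text
t: 7.68
tcp_pos: [0.5687, 0.0628, 0.0671]
eef_rot: [0.525, -0.474, -0.523, -0.475]
wrist_force: [0.1, -0.2, -0.4]
gripper_width: 0.234
```

```bash
python3 snap.py w8; python3 - <<'E'
from station import r
import cv2
s=r.snapshot('side');cv2.imwrite('pics/s8.png',cv2.resize(s['frame'][190:310,190:370],None,fx=4,fy=4,interpolation=cv2.INTER_CUBIC))
E
```

```text
7.6833 [0.5687 0.0628 0.0671] [[0.003, -0.995, -0.099], [-0.0, -0.099, 0.995], [-1.0, -0.003, -0.0]] [ 0.13 -0.22 -0.44]
```

View pics/w8.png

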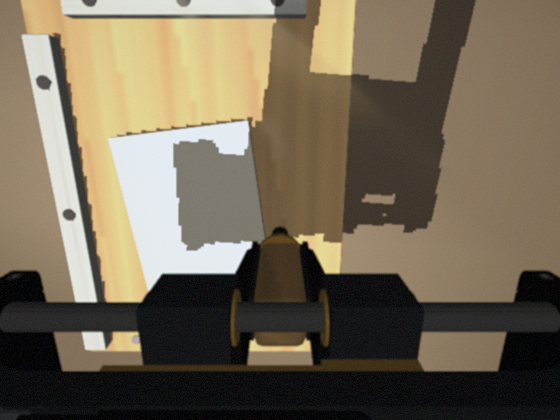

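View pics/s8.png

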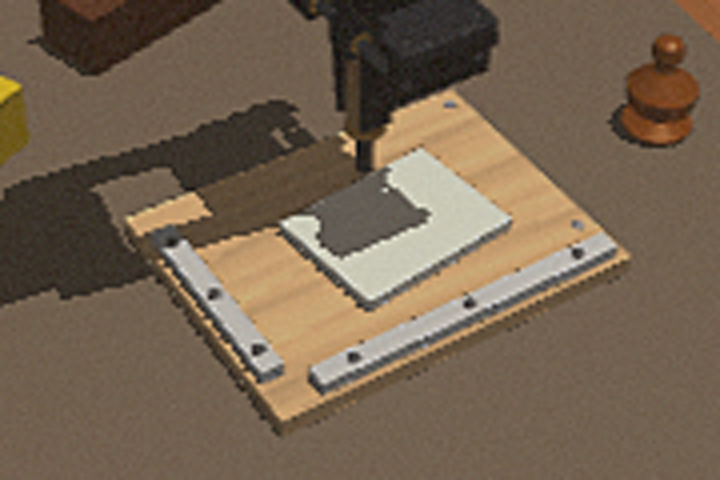

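jog_arm([
  {"x": 0.001, "y": 0, "z": -0.0012, "wx": 0, "wy": 0, "wz": 0, "jaw": -1},
  {"x": 0.001, "y": 0, "z": -0.0024, "wx": 0, "wy": 0, "wz": 0, "jaw": -1},
  {"x": 0.001, "y": 0, "z": -0.0036, "wx": 0, "wy": 0, "wz": 0, "jaw": -1},
  {"x": 0.001, "y": 0, "z": -0.0048, "wx": 0, "wy": 0, "wz": 0, "jaw": -1},
  {"x": 0.001, "y": 0, "z": -0.006, "wx": 0, "wy": 0, "wz": 0, "jaw": -1},
  {"x": 0.001, "y": 0, "z": -0.0072, "wx": 0, "wy": 0, "wz": 0, "jaw": -1},
  {"x": 0.001, "y": 0, "z": -0.0084, "wx": 0, "wy": 0, "wz": 0, "jaw": -1},
  {"x": 0.001, "y": 0, "z": -0.0096, "wx": 0, "wy": 0, "wz": 0, "jaw": -1},
  {"x": 0.001, "y": 0, "z": -0.0108, "wx": 0, "wy": 0, "wz": 0, "jaw": -1},
  {"x": 0.001, "y": 0, "z": -0.012, "wx": 0, "wy": 0, "wz": 0, "jaw": -1},
])

```text
t: 8.62
tcp_pos: [0.5688, 0.0511, 0.0646]
eef_rot: [-0.524, 0.474, 0.524, 0.475]
wrist_force: [0.6, 2.1, -0.8]
gripper_width: 0.235
```

```bash
python3 snap.py w9
```

```text
8.6167 [0.5688 0.0511 0.0646] [[0.0, -0.995, -0.099], [0.0, -0.099, 0.995], [-1.0, -0.0, 0.0]] [ 0.6   2.06 -0.75]
```

View pics/w9.png

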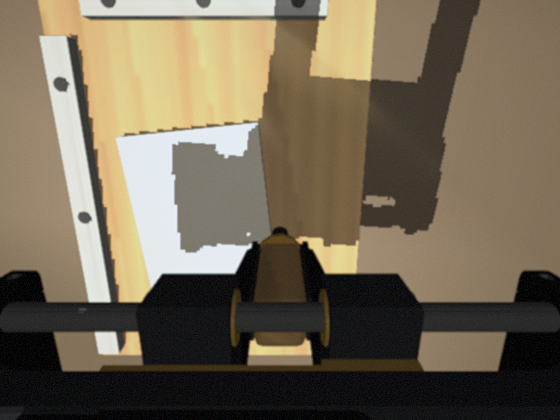

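jog_arm([
  {"x": 0, "y": 0, "z": -0.0012, "wx": 0, "wy": 0, "wz": 0, "jaw": -1},
  {"x": 0, "y": 0, "z": -0.0024, "wx": 0, "wy": 0, "wz": 0, "jaw": -1},
  {"x": 0, "y": 0, "z": -0.0036, "wx": 0, "wy": 0, "wz": 0, "jaw": -1},
  {"x": 0, "y": 0, "z": -0.0048, "wx": 0, "wy": 0, "wz": 0, "jaw": -1},
  {"x": 0, "y": 0, "z": -0.006, "wx": 0, "wy": 0, "wz": 0, "jaw": -1},
  {"x": 0, "y": 0, "z": -0.0072, "wx": 0, "wy": 0, "wz": 0, "jaw": -1},
  {"x": 0, "y": 0, "z": -0.0084, "wx": 0, "wy": 0, "wz": 0, "jaw": -1},
  {"x": 0, "y": 0, "z": -0.0096, "wx": 0, "wy": 0, "wz": 0, "jaw": -1},
  {"x": 0, "y": 0, "z": -0.0108, "wx": 0, "wy": 0, "wz": 0, "jaw": -1},
  {"x": 0, "y": 0, "z": -0.012, "wx": 0, "wy": 0, "wz": 0, "jaw": -1},
])

```text
t: 9.5
tcp_pos: [0.57, 0.039, 0.0646]
eef_rot: [0.524, -0.474, -0.524, -0.475]
wrist_force: [-0.6, 1.9, -0.0]
gripper_width: 0.226
```

```bash
python3 snap.py w10; python3 - <<'E'
from station import r
import cv2
s=r.snapshot('side');cv2.imwrite('pics/s10.png',cv2.resize(s['frame'][190:310,190:370],None,fx=4,fy=4,interpolation=cv2.INTER_CUBIC))
E
```

```text
9.5 [0.57   0.039  0.0646] [[0.0, -0.995, -0.099], [0.0, -0.099, 0.995], [-1.0, -0.0, 0.0]] [-0.62  1.89 -0.03]
```

View pics/w10.png

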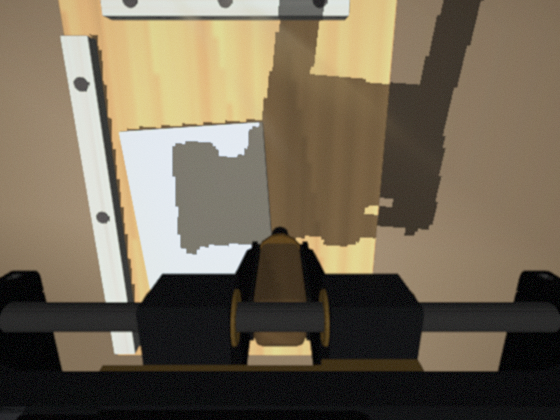

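View pics/s10.png

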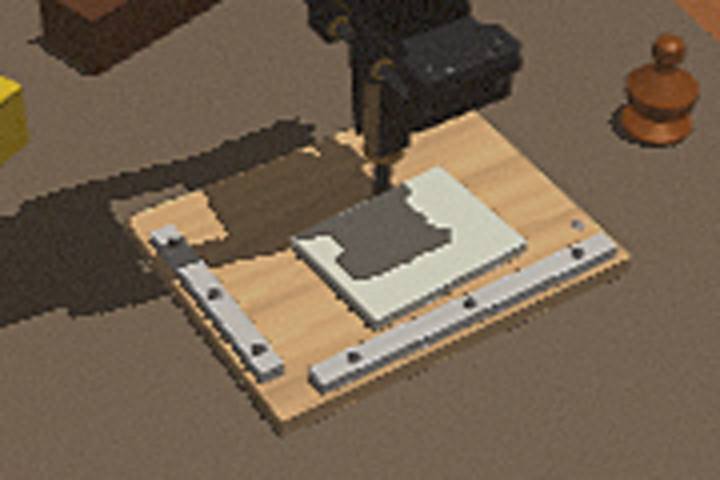

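```bash
cat > pl.py <<'E'
import sys,pickle
from fit import *
P=[0.44934522,-0.0841397,0.09719536]
def tc(w):
    d=np.array(w)[:2]-P[:2];C,S=np.cos(P[2]),np.sin(P[2]);return np.array([C*d[0]+S*d[1],-S*d[0]+C*d[1]])
def load(n):
    s,o=pickle.load(open(f'pics/{n}.pkl','rb'));return cam(s,o),s,o
E
python3 - <<'E'
from pl import *
c,s,o=load('w10')
cv2.imwrite('pics/w10c.png',cv2.resize(s['frame'][20:270,50:310],None,fx=3,fy=2.4,interpolation=cv2.INTER_CUBIC))
for n,u,z in [('far-left',(120,131),.025),('far-right',(262,122),.025),('left low',(145.5,290),.025),('fence a',(97,38),.025),('fence b',(135,352),.025),('right low',(270,222),.025)]:
    print(n,tc(ray(c,u,z)).round(4))
print('tcp',tc(o['tcp_pos']))
E
```

```text
far-left [0.0635 0.0123]
far-right [0.0579 0.1006]
left low [0.1745 0.0155]
fence a [0.0113 0.0061]
fence b [0.2276 0.0015]
right low [0.1229 0.1051]
tcp [0.13203919 0.11088332]
```

View pics/w10c.png

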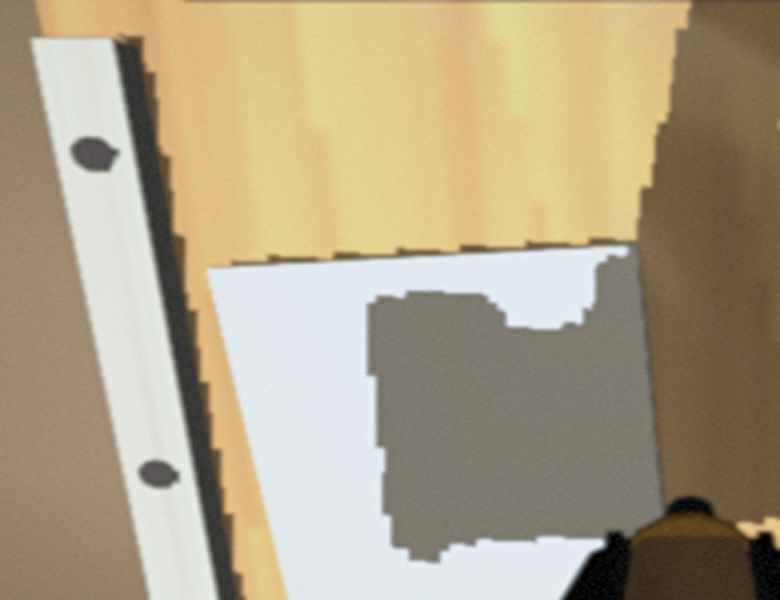

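```bash
python3 - <<'E'
from pl import *
c,s,o=load('w10')
g=lambda x,y:(50+x/3,20+y/2.4)
for n,u in [('fence',(113,38)),('fence',(218,600)),('pl far',(208,268)),('pl near',(288,600)),('far right',(636,243)),('right low',(663,500))]:
    print(n,tc(ray(c,g(*u),.025)).round(4))
E
```

```text
fence [0.0102 0.0009]
fence [0.1587 0.0013]
pl far [0.0639 0.0118]
pl near [0.1587 0.0177]
far right [0.0575 0.1006]
right low [0.1274 0.1057]
```

jog_arm([
  {"x": 0, "y": 0, "z": -0.001, "wx": 0, "wy": 0, "wz": 0, "jaw": -1},
  {"x": 0, "y": 0, "z": -0.002, "wx": 0, "wy": 0, "wz": 0, "jaw": -1},
  {"x": 0, "y": 0, "z": -0.003, "wx": 0, "wy": 0, "wz": 0, "jaw": -1},
  {"x": 0, "y": 0, "z": -0.004, "wx": 0, "wy": 0, "wz": 0, "jaw": -1},
  {"x": 0, "y": 0, "z": -0.005, "wx": 0, "wy": 0, "wz": 0, "jaw": -1},
  {"x": 0, "y": 0, "z": -0.006, "wx": 0, "wy": 0, "wz": 0, "jaw": -1},
  {"x": 0, "y": 0, "z": -0.007, "wx": 0, "wy": 0, "wz": 0, "jaw": -1},
  {"x": 0, "y": 0, "z": -0.008, "wx": 0, "wy": 0, "wz": 0, "jaw": -1},
  {"x": 0, "y": 0, "z": -0.009, "wx": 0, "wy": 0, "wz": 0, "jaw": -1},
])

```text
t: 10.35
tcp_pos: [0.5708, 0.0301, 0.0645]
eef_rot: [-0.524, 0.475, 0.524, 0.475]
wrist_force: [0.3, 0.8, 0.4]
gripper_width: 0.231
```

jog_arm([
  {"x": 0, "y": 0, "z": -0.0005, "wx": 0, "wy": 0, "wz": 0, "jaw": -1},
  {"x": 0, "y": 0, "z": -0.001, "wx": 0, "wy": 0, "wz": 0, "jaw": -1},
  {"x": 0, "y": 0, "z": -0.0015, "wx": 0, "wy": 0, "wz": 0, "jaw": -1},
])

```text
t: 10.6
tcp_pos: [0.571, 0.0287, 0.0645]
eef_rot: [0.524, -0.474, -0.524, -0.475]
wrist_force: [-0.9, 2.4, 0.3]
gripper_width: 0.23
```

```bash
python3 snap.py w11; python3 - <<'E'
from pl import *
c,s,o=load('w11')
print('tcp',tc(o['tcp_pos']))
cv2.imwrite('pics/w11c.png',cv2.resize(s['frame'][20:270,50:310],None,fx=3,fy=2.4,interpolation=cv2.INTER_CUBIC))
E
```

```text
10.6 [0.571  0.0287 0.0645] [[0.0, -0.995, -0.099], [0.0, -0.099, 0.995], [-1.0, -0.0, 0.0]] [-0.85  2.37  0.34]
tcp [0.13205164 0.10046793]
```

View pics/w11c.png

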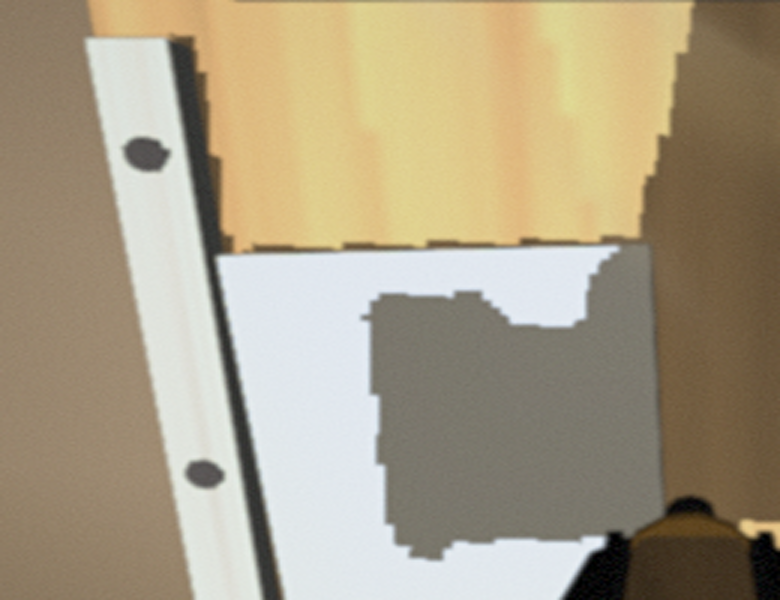

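jog_arm([
  {"x": 0, "y": 0, "z": -0.0004, "wx": 0, "wy": 0, "wz": 0, "jaw": -1},
  {"x": 0, "y": 0, "z": -0.0008, "wx": 0, "wy": 0, "wz": 0, "jaw": -1},
  {"x": 0, "y": 0, "z": -0.0012, "wx": 0, "wy": 0, "wz": 0, "jaw": -1},
  {"x": 0, "y": 0, "z": -0.0016, "wx": 0, "wy": 0, "wz": 0, "jaw": -1},
])

```text
t: 10.98
tcp_pos: [0.5712, 0.0271, 0.0645]
eef_rot: [-0.524, 0.474, 0.524, 0.474]
wrist_force: [-0.2, 1.4, -0.6]
gripper_width: 0.231
```

jog_arm([
  {"x": 0, "y": 0, "z": -0.0004, "wx": 0, "wy": 0, "wz": 0, "jaw": -1},
  {"x": 0, "y": 0, "z": -0.0008, "wx": 0, "wy": 0, "wz": 0, "jaw": -1},
  {"x": 0, "y": 0, "z": -0.0012, "wx": 0, "wy": 0, "wz": 0, "jaw": -1},
])

```text
t: 11.23
tcp_pos: [0.5713, 0.0259, 0.0645]
eef_rot: [-0.524, 0.475, 0.524, 0.474]
wrist_force: [-0.0, 2.4, -0.6]
gripper_width: 0.23
```

```bash
python3 snap.py w12; python3 - <<'E'
from pl import *
c,s,o=load('w12')
print('tcp',tc(o['tcp_pos']))
cv2.imwrite('pics/w12c.png',cv2.resize(s['frame'][20:270,50:310],None,fx=3,fy=2.4,interpolation=cv2.INTER_CUBIC))
E
```

```text
11.2333 [0.5713 0.0259 0.0645] [[-0.0, -0.995, -0.099], [0.0, -0.099, 0.995], [-1.0, 0.0, 0.0]] [-0.    2.43 -0.59]
tcp [0.13203949 0.09769368]
```

View pics/w12c.png

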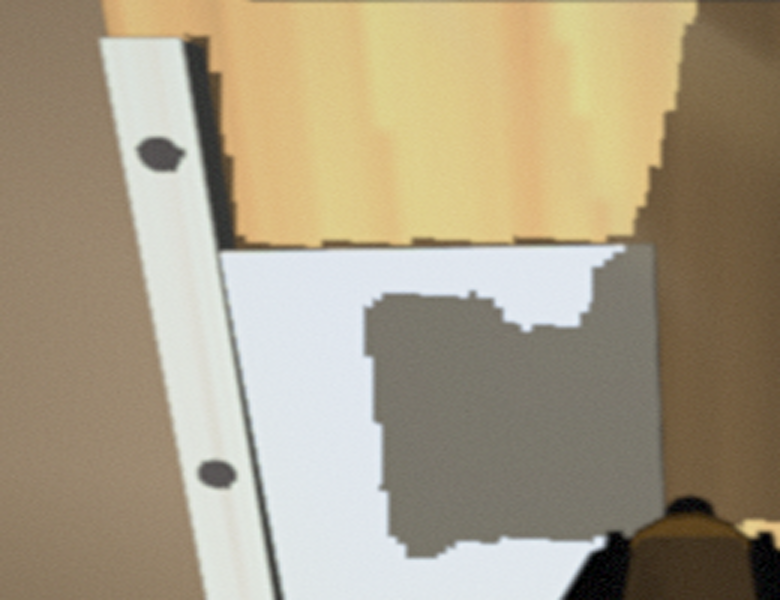

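jog_arm([
  {"x": 0, "y": 0, "z": -0.0004, "wx": 0, "wy": 0, "wz": 0, "jaw": -1},
  {"x": 0, "y": 0, "z": -0.0008, "wx": 0, "wy": 0, "wz": 0, "jaw": -1},
])

```text
t: 11.45
tcp_pos: [0.5714, 0.0253, 0.0645]
eef_rot: [-0.524, 0.474, 0.524, 0.475]
wrist_force: [0.3, 2.5, -0.3]
gripper_width: 0.228
```

jog_arm([
  {"x": 0, "y": 0, "z": -0.0003, "wx": 0, "wy": 0, "wz": 0, "jaw": -1},
  {"x": 0, "y": 0, "z": -0.0006, "wx": 0, "wy": 0, "wz": 0, "jaw": -1},
])

```text
t: 11.62
tcp_pos: [0.5717, 0.0247, 0.0646]
eef_rot: [0.524, -0.474, -0.524, -0.475]
wrist_force: [0.7, 2.9, -0.6]
gripper_width: 0.23
```

jog_arm([
  {"x": 0, "y": 0, "z": -0.0003, "wx": 0, "wy": 0, "wz": 0, "jaw": -1},
])

```text
t: 11.7
tcp_pos: [0.5717, 0.0244, 0.0646]
eef_rot: [0.524, -0.474, -0.524, -0.475]
wrist_force: [1.6, 2.9, -0.7]
gripper_width: 0.228
```

jog_arm([
  {"x": 0, "y": 0, "z": -0.0003, "wx": 0, "wy": 0, "wz": 0, "jaw": -1},
])

```text
t: 11.78
tcp_pos: [0.5717, 0.0241, 0.0646]
eef_rot: [0.524, -0.474, -0.524, -0.475]
wrist_force: [1.2, 3.6, -0.3]
gripper_width: 0.231
```

jog_arm([
  {"x": 0, "y": 0, "z": -0.0003, "wx": 0, "wy": 0, "wz": 0, "jaw": -1},
])

```text
t: 11.87
tcp_pos: [0.5717, 0.024, 0.0646]
eef_rot: [-0.524, 0.474, 0.524, 0.475]
wrist_force: [2.1, 4.8, -1.1]
gripper_width: 0.226
```

jog_arm([
  {"x": 0, "y": 0, "z": -0.0002, "wx": 0, "wy": 0, "wz": 0, "jaw": -1},
])

```text
t: 11.95
tcp_pos: [0.5717, 0.024, 0.0646]
eef_rot: [-0.524, 0.474, 0.524, 0.475]
wrist_force: [3.0, 5.7, -0.7]
gripper_width: 0.229
```

```bash
python3 snap.py w13; python3 - <<'E'
from pl import *
c,s,o=load('w13')
print('tcp',tc(o['tcp_pos']))
cv2.imwrite('pics/w13c.png',cv2.resize(s['frame'][20:270,50:310],None,fx=3,fy=2.4,interpolation=cv2.INTER_CUBIC))
E
```

```text
11.95 [0.5717 0.024  0.0646] [[0.001, -0.995, -0.099], [0.001, -0.099, 0.995], [-1.0, -0.001, 0.001]] [ 3.02  5.65 -0.65]
tcp [0.13229802 0.09574099]
```

View pics/w13c.png

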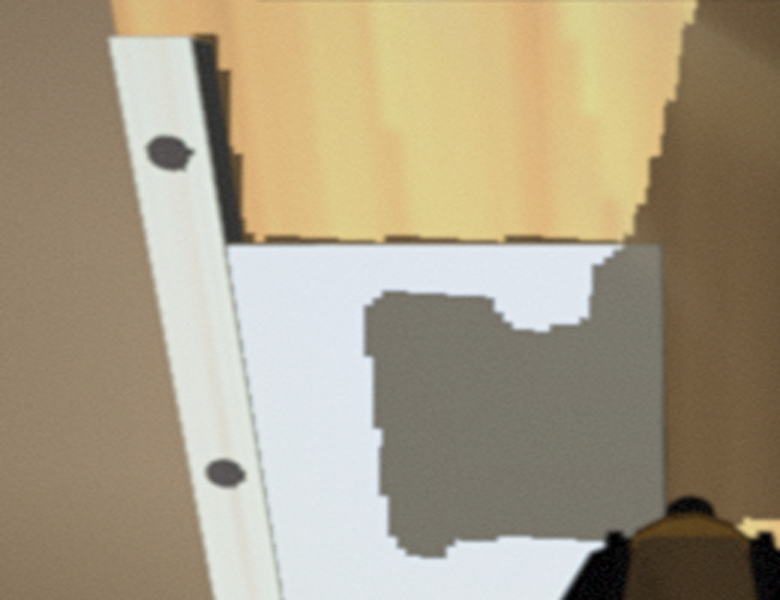

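jog_arm([
  {"x": 0, "y": -0.0004, "z": -0.0003, "wx": 0, "wy": 0, "wz": 0, "jaw": -1},
])

```text
t: 12.08
tcp_pos: [0.5718, 0.0239, 0.0645]
eef_rot: [-0.524, 0.474, 0.525, 0.475]
wrist_force: [0.2, 5.6, -0.6]
gripper_width: 0.233
```

jog_arm([
  {"x": 0, "y": 0, "z": 0, "wx": 0, "wy": 0, "wz": 0, "jaw": -1},
])

```text
t: 12.17
tcp_pos: [0.5718, 0.024, 0.0646]
eef_rot: [-0.524, 0.474, 0.525, 0.475]
wrist_force: [0.8, 5.1, -0.1]
gripper_width: 0.231
```

jog_arm([
  {"x": 0, "y": 0, "z": -0.0004, "wx": 0, "wy": 0, "wz": 0, "jaw": -1},
])

```text
t: 12.25
tcp_pos: [0.5718, 0.0239, 0.0645]
eef_rot: [-0.523, 0.474, 0.525, 0.475]
wrist_force: [1.8, 7.7, 1.2]
gripper_width: 0.23
```

jog_arm([
  {"x": 0, "y": 0, "z": 0, "wx": 0, "wy": 0, "wz": 0, "jaw": -1},
])

```text
t: 12.33
tcp_pos: [0.5719, 0.0239, 0.0646]
eef_rot: [-0.523, 0.474, 0.525, 0.475]
wrist_force: [1.0, 6.1, -0.0]
gripper_width: 0.231
```

jog_arm([
  {"x": 0, "y": 0, "z": -0.0001, "wx": 0, "wy": 0, "wz": 0, "jaw": -1},
  {"x": 0, "y": 0, "z": -0.0001, "wx": 0, "wy": 0, "wz": 0, "jaw": -1},
])

```text
t: 12.5
tcp_pos: [0.5718, 0.0239, 0.0646]
eef_rot: [-0.523, 0.474, 0.525, 0.475]
wrist_force: [0.3, 7.1, 0.4]
gripper_width: 0.231
```

jog_arm([
  {"x": 0, "y": 0, "z": -0.0001, "wx": 0, "wy": 0, "wz": 0, "jaw": -1},
  {"x": 0, "y": 0, "z": -0.0001, "wx": 0, "wy": 0, "wz": 0, "jaw": -1},
  {"x": 0, "y": 0, "z": -0.0001, "wx": 0, "wy": 0, "wz": 0, "jaw": -1},
  {"x": 0, "y": 0, "z": -0.0001, "wx": 0, "wy": 0, "wz": 0, "jaw": -1},
])

```text
t: 12.83
tcp_pos: [0.5718, 0.0238, 0.0646]
eef_rot: [-0.523, 0.474, 0.525, 0.475]
wrist_force: [0.8, 6.1, 0.7]
gripper_width: 0.231
```

```bash
python3 snap.py w14; python3 - <<'E'
from pl import *
c,s,o=load('w14')
print('tcp',tc(o['tcp_pos']))
cv2.imwrite('pics/w14c.png',cv2.resize(s['frame'][20:270,50:310],None,fx=3,fy=2.4,interpolation=cv2.INTER_CUBIC))
E
```

```text
12.8333 [0.5718 0.0238 0.0646] [[-0.0, -0.995, -0.099], [0.003, -0.099, 0.995], [-1.0, 0.0, 0.003]] [0.77 6.11 0.7 ]
tcp [0.13240561 0.09559182]
```

View pics/w14c.png

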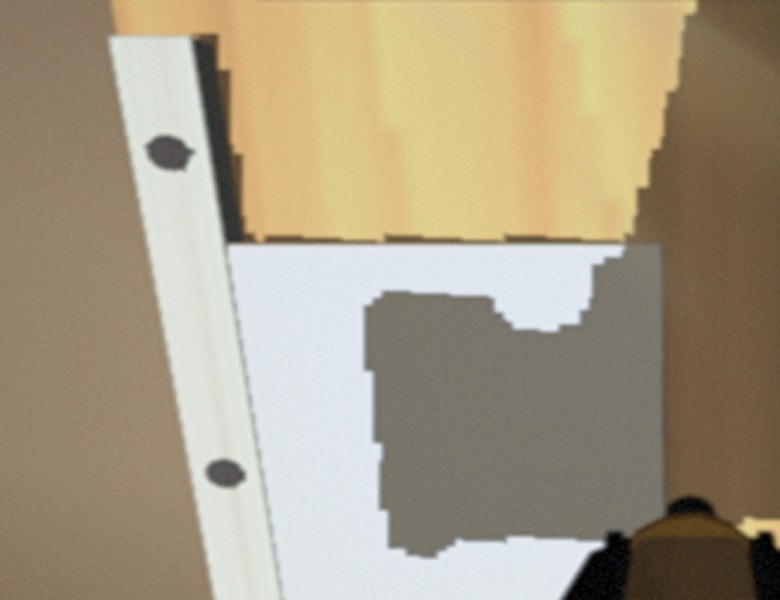

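jog_arm([
  {"x": 0, "y": 0, "z": -0.0003, "wx": 0, "wy": 0, "wz": 0, "jaw": -1},
  {"x": 0, "y": 0, "z": -0.0003, "wx": 0, "wy": 0, "wz": 0, "jaw": -1},
  {"x": 0, "y": 0, "z": -0.0003, "wx": 0, "wy": 0, "wz": 0, "jaw": -1},
])

```text
t: 13.13
tcp_pos: [0.5719, 0.0238, 0.0646]
eef_rot: [-0.523, 0.474, 0.525, 0.475]
wrist_force: [0.6, 7.8, 0.1]
gripper_width: 0.231
```

jog_arm([
  {"x": 0, "y": 0, "z": 0, "wx": 0, "wy": 0, "wz": 0, "jaw": -1},
  {"x": 0, "y": 0, "z": 0, "wx": 0, "wy": 0, "wz": 0, "jaw": -1},
  {"x": 0, "y": 0, "z": 0, "wx": 0, "wy": 0, "wz": 0, "jaw": -1},
  {"x": 0, "y": 0, "z": 0, "wx": 0, "wy": 0, "wz": 0, "jaw": -1},
])

```text
t: 13.47
tcp_pos: [0.5719, 0.0238, 0.0646]
eef_rot: [-0.523, 0.474, 0.525, 0.475]
wrist_force: [1.1, 8.5, 0.9]
gripper_width: 0.232
```

jog_arm([
  {"x": 0, "y": 0, "z": 0.002, "wx": 0, "wy": 0, "wz": 0, "jaw": -1},
  {"x": 0, "y": 0, "z": 0.006, "wx": 0, "wy": 0, "wz": 0, "jaw": -1},
  {"x": 0, "y": 0, "z": 0.014, "wx": 0, "wy": 0, "wz": 0, "jaw": -1},
  {"x": 0, "y": 0, "z": 0.02, "wx": 0, "wy": 0, "wz": 0, "jaw": -1},
  {"x": -0.025, "y": 0, "z": 0.02, "wx": 7, "wy": 0, "wz": 0, "jaw": -1},
  {"x": -0.06, "y": 0, "z": 0.02, "wx": 14, "wy": 0, "wz": 0, "jaw": -1},
  {"x": -0.08, "y": -0.015, "z": 0.005, "wx": 21, "wy": 0, "wz": 0, "jaw": -1},
  {"x": -0.08, "y": -0.035, "z": -0.015, "wx": 28, "wy": 0, "wz": 0, "jaw": -1},
  {"x": -0.08, "y": -0.055, "z": -0.035, "wx": 35, "wy": 0, "wz": 0, "jaw": -1},
  {"x": -0.08, "y": -0.0694, "z": -0.0496, "wx": 42, "wy": 0, "wz": 0, "jaw": -1},
])

```text
t: 14.3
tcp_pos: [0.6476, -0.0212, 0.1455]
eef_rot: [-0.318, 0.631, 0.317, 0.632]
wrist_force: [-0.3, 0.2, -1.3]
gripper_width: 0.229
```

jog_arm([
  {"x": 0, "y": 0, "z": 0, "wx": 7, "wy": 0, "wz": 0, "jaw": -1},
  {"x": 0, "y": 0, "z": 0, "wx": 14, "wy": 0, "wz": 0, "jaw": -1},
  {"x": 0, "y": 0, "z": 0, "wx": 21, "wy": 0, "wz": 0, "jaw": -1},
  {"x": 0, "y": 0, "z": 0, "wx": 28, "wy": 0, "wz": 0, "jaw": -1},
  {"x": 0, "y": 0, "z": 0, "wx": 35, "wy": 0, "wz": 0, "jaw": -1},
  {"x": 0, "y": 0, "z": 0, "wx": 42, "wy": 0, "wz": 0, "jaw": -1},
  {"x": 0, "y": 0, "z": 0, "wx": 48, "wy": 0, "wz": 0, "jaw": -1},
  {"x": 0, "y": 0, "z": 0, "wx": 48, "wy": 0, "wz": 0, "jaw": -1},
  {"x": 0, "y": 0, "z": 0, "wx": 48, "wy": 0, "wz": 0, "jaw": -1},
])

```text
t: 15.05
tcp_pos: [0.6458, -0.02, 0.1443]
eef_rot: [-0.036, 0.706, 0.036, 0.706]
wrist_force: [0.9, 0.1, -1.0]
gripper_width: 0.233
```

```bash
python3 snap.py w15; python3 - <<'E'
from pl import *
c,s,o=load('w15')
print('tcp',tc(o['tcp_pos']))
from station import r
s=r.snapshot('side');cv2.imwrite('pics/s15.png',cv2.resize(s['frame'][190:310,190:370],None,fx=4,fy=4,interpolation=cv2.INTER_CUBIC))
E
```

```text
15.05 [ 0.6458 -0.02    0.1443] [[-0.001, -0.102, 0.995], [-0.0, 0.995, 0.102], [-1.0, -0.0, -0.001]] [ 0.88  0.09 -0.99]
tcp [0.20174712 0.04477668]
```

View pics/w15.png

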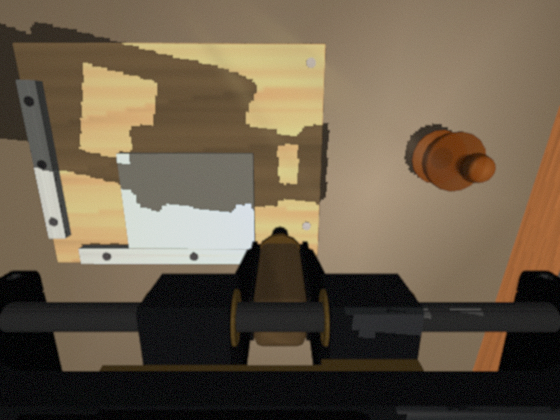

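View pics/s15.png

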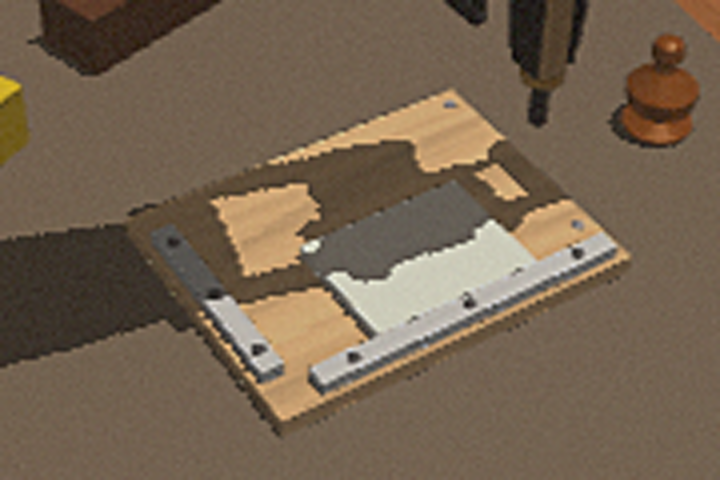

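```bash
python3 - <<'E'
from pl import *
c,s,o=load('w15')
cv2.imwrite('pics/w15c.png',cv2.resize(s['frame'][140:270,10:330],None,fx=2.5,fy=2.5,interpolation=cv2.INTER_CUBIC))
for u in [(253,153),(254,247),(118,153),(129,247),(38,80),(69,236)]: print(tc(ray(c,u,.025)).round(4))
M=R.from_quat(o['eef_rot']).as_matrix()
for dy in (-.003,0,.003): print(dy,proj(c,o['tcp_pos']+M@np.array([.0465,dy+.006,0])))
E
```

```text
[0.1784 0.0913]
[0.1778 0.0026]
[0.0604 0.0907]
[0.0589 0.002 ]
[0.0026 0.15  ]
[0.0037 0.0128]
-0.003 [[279.15080208 228.49834842]]
0 [[279.14713524 224.43977688]]
0.003 [[279.14344092 220.35078669]]
```

View pics/w15c.png

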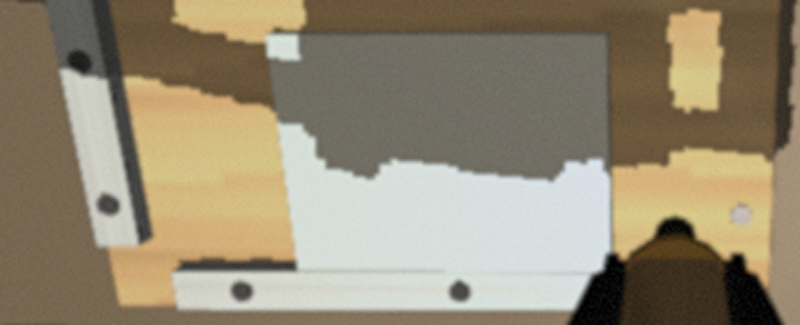

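jog_arm([
  {"x": 0.03, "y": 0, "z": 0, "wx": 0, "wy": 0, "wz": 0, "jaw": -1},
  {"x": 0.06, "y": 0, "z": 0, "wx": 0, "wy": 0, "wz": 0, "jaw": -1},
  {"x": 0.0797, "y": 0, "z": 0, "wx": 0, "wy": 0, "wz": 0, "jaw": -1},
  {"x": 0.0797, "y": 0, "z": -0.002, "wx": 0, "wy": 0, "wz": 0, "jaw": -1},
  {"x": 0.0797, "y": 0, "z": -0.004, "wx": 0, "wy": 0, "wz": 0, "jaw": -1},
  {"x": 0.0797, "y": 0, "z": -0.006, "wx": 0, "wy": 0, "wz": 0, "jaw": -1},
  {"x": 0.0797, "y": 0, "z": -0.008, "wx": 0, "wy": 0, "wz": 0, "jaw": -1},
  {"x": 0.0797, "y": 0, "z": -0.01, "wx": 0, "wy": 0, "wz": 0, "jaw": -1},
  {"x": 0.0797, "y": 0, "z": -0.012, "wx": 0, "wy": 0, "wz": 0, "jaw": -1},
])

```text
t: 15.9
tcp_pos: [0.6342, -0.0214, 0.0656]
eef_rot: [-0.035, 0.706, 0.035, 0.707]
wrist_force: [0.4, -0.7, -1.0]
gripper_width: 0.228
```

jog_arm([
  {"x": 0, "y": 0, "z": -0.001, "wx": 0, "wy": 0, "wz": 0, "jaw": -1},
  {"x": 0, "y": 0, "z": -0.002, "wx": 0, "wy": 0, "wz": 0, "jaw": -1},
  {"x": 0, "y": 0, "z": -0.003, "wx": 0, "wy": 0, "wz": 0, "jaw": -1},
  {"x": 0, "y": 0, "z": -0.004, "wx": 0, "wy": 0, "wz": 0, "jaw": -1},
  {"x": 0, "y": 0, "z": -0.005, "wx": 0, "wy": 0, "wz": 0, "jaw": -1},
  {"x": 0, "y": 0, "z": -0.006, "wx": 0, "wy": 0, "wz": 0, "jaw": -1},
  {"x": 0, "y": 0, "z": -0.007, "wx": 0, "wy": 0, "wz": 0, "jaw": -1},
  {"x": 0, "y": 0, "z": -0.008, "wx": 0, "wy": 0, "wz": 0, "jaw": -1},
  {"x": 0, "y": 0, "z": -0.009, "wx": 0, "wy": 0, "wz": 0, "jaw": -1},
  {"x": 0, "y": 0, "z": -0.01, "wx": 0, "wy": 0, "wz": 0, "jaw": -1},
])

```text
t: 16.73
tcp_pos: [0.6243, -0.0224, 0.0649]
eef_rot: [-0.035, 0.706, 0.035, 0.706]
wrist_force: [2.1, 1.0, -1.0]
gripper_width: 0.229
```

```bash
python3 snap.py w16; python3 - <<'E'
from pl import *
c,s,o=load('w16')
print('tcp',tc(o['tcp_pos']))
E
```

```text
16.7333 [ 0.6243 -0.0224  0.0649] [[0.001, -0.099, 0.995], [-0.0, 0.995, 0.099], [-1.0, -0.0, 0.001]] [ 2.05  0.97 -1.01]
tcp [0.1800889  0.04448946]
```

View pics/w16.png

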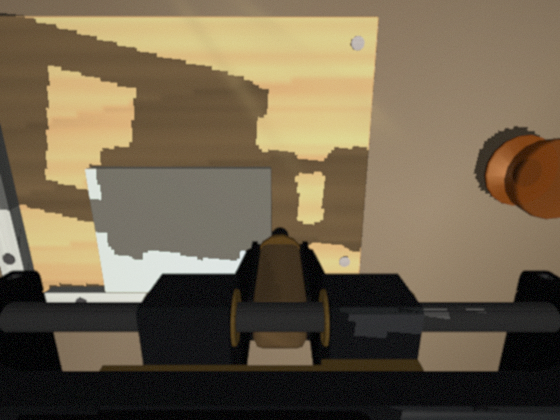

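jog_arm([
  {"x": 0, "y": 0, "z": -0.0013, "wx": 0, "wy": 0, "wz": 0, "jaw": -1},
  {"x": 0, "y": 0, "z": -0.0026, "wx": 0, "wy": 0, "wz": 0, "jaw": -1},
  {"x": 0, "y": 0, "z": -0.0039, "wx": 0, "wy": 0, "wz": 0, "jaw": -1},
  {"x": 0, "y": 0, "z": -0.0052, "wx": 0, "wy": 0, "wz": 0, "jaw": -1},
  {"x": 0, "y": 0, "z": -0.0065, "wx": 0, "wy": 0, "wz": 0, "jaw": -1},
  {"x": 0, "y": 0, "z": -0.0078, "wx": 0, "wy": 0, "wz": 0, "jaw": -1},
  {"x": 0, "y": 0, "z": -0.0091, "wx": 0, "wy": 0, "wz": 0, "jaw": -1},
  {"x": 0, "y": 0, "z": -0.0104, "wx": 0, "wy": 0, "wz": 0, "jaw": -1},
  {"x": 0, "y": 0, "z": -0.0117, "wx": 0, "wy": 0, "wz": 0, "jaw": -1},
  {"x": 0, "y": 0, "z": -0.013, "wx": 0, "wy": 0, "wz": 0, "jaw": -1},
])

```text
t: 17.62
tcp_pos: [0.6111, -0.0237, 0.0649]
eef_rot: [-0.035, 0.706, 0.035, 0.706]
wrist_force: [2.1, 0.8, -0.3]
gripper_width: 0.231
```

```bash
python3 snap.py w17; python3 - <<'E'
from pl import *
c,s,o=load('w17')
print('tcp',tc(o['tcp_pos']))
E
```

```text
17.6167 [ 0.6111 -0.0237  0.0649] [[0.0, -0.099, 0.995], [-0.0, 0.995, 0.099], [-1.0, -0.0, 0.0]] [ 2.14  0.78 -0.27]
tcp [0.1668846  0.04447575]
```

View pics/w17.png

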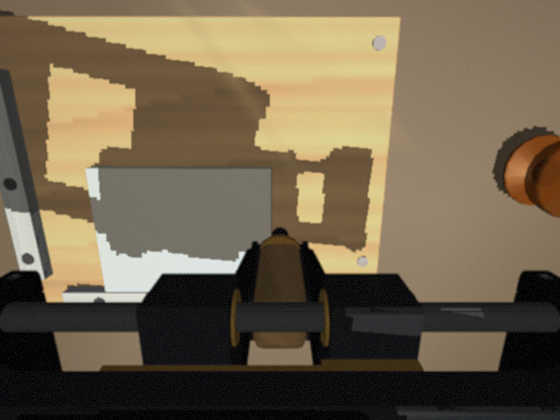

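Sliding steadily, still flush. Continue.

jog_arm([
  {"x": 0, "y": 0, "z": -0.0013, "wx": 0, "wy": 0, "wz": 0, "jaw": -1},
  {"x": 0, "y": 0, "z": -0.0026, "wx": 0, "wy": 0, "wz": 0, "jaw": -1},
  {"x": 0, "y": 0, "z": -0.0039, "wx": 0, "wy": 0, "wz": 0, "jaw": -1},
  {"x": 0, "y": 0, "z": -0.0052, "wx": 0, "wy": 0, "wz": 0, "jaw": -1},
  {"x": 0, "y": 0, "z": -0.0065, "wx": 0, "wy": 0, "wz": 0, "jaw": -1},
  {"x": 0, "y": 0, "z": -0.0078, "wx": 0, "wy": 0, "wz": 0, "jaw": -1},
  {"x": 0, "y": 0, "z": -0.0091, "wx": 0, "wy": 0, "wz": 0, "jaw": -1},
  {"x": 0, "y": 0, "z": -0.0104, "wx": 0, "wy": 0, "wz": 0, "jaw": -1},
  {"x": 0, "y": 0, "z": -0.0117, "wx": 0, "wy": 0, "wz": 0, "jaw": -1},
  {"x": 0, "y": 0, "z": -0.013, "wx": 0, "wy": 0, "wz": 0, "jaw": -1},
])

```text
t: 18.5
tcp_pos: [0.5982, -0.025, 0.0649]
eef_rot: [-0.035, 0.706, 0.035, 0.706]
wrist_force: [0.9, -0.6, -0.6]
gripper_width: 0.229
```

jog_arm([
  {"x": 0, "y": 0, "z": -0.0013, "wx": 0, "wy": 0, "wz": 0, "jaw": -1},
  {"x": 0, "y": 0, "z": -0.0026, "wx": 0, "wy": 0, "wz": 0, "jaw": -1},
  {"x": 0, "y": 0, "z": -0.0039, "wx": 0, "wy": 0, "wz": 0, "jaw": -1},
  {"x": 0, "y": 0, "z": -0.0052, "wx": 0, "wy": 0, "wz": 0, "jaw": -1},
  {"x": 0, "y": 0, "z": -0.0065, "wx": 0, "wy": 0, "wz": 0, "jaw": -1},
  {"x": 0, "y": 0, "z": -0.0078, "wx": 0, "wy": 0, "wz": 0, "jaw": -1},
  {"x": 0, "y": 0, "z": -0.0091, "wx": 0, "wy": 0, "wz": 0, "jaw": -1},
  {"x": 0, "y": 0, "z": -0.0104, "wx": 0, "wy": 0, "wz": 0, "jaw": -1},
  {"x": 0, "y": 0, "z": -0.0117, "wx": 0, "wy": 0, "wz": 0, "jaw": -1},
  {"x": 0, "y": 0, "z": -0.013, "wx": 0, "wy": 0, "wz": 0, "jaw": -1},
])

```text
t: 19.33
tcp_pos: [0.5852, -0.0263, 0.0648]
eef_rot: [-0.035, 0.706, 0.035, 0.706]
wrist_force: [1.2, 0.2, 0.2]
gripper_width: 0.231
```

```bash
python3 snap.py w18; python3 - <<'E'
from pl import *
c,s,o=load('w18')
print('tcp',tc(o['tcp_pos']))
E
```

```text
19.3333 [ 0.5852 -0.0263  0.0648] [[-0.0, -0.099, 0.995], [0.0, 0.995, 0.099], [-1.0, 0.0, -0.0]] [1.25 0.23 0.19]
tcp [0.14083312 0.04442319]
```

View pics/w18.png

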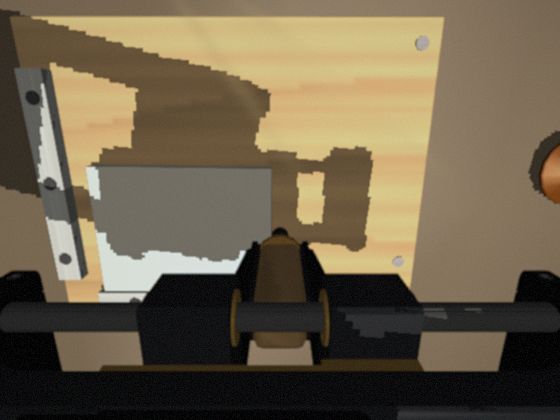

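jog_arm([
  {"x": 0, "y": 0, "z": -0.001, "wx": 0, "wy": 0, "wz": 0, "jaw": -1},
  {"x": 0, "y": 0, "z": -0.002, "wx": 0, "wy": 0, "wz": 0, "jaw": -1},
  {"x": 0, "y": 0, "z": -0.003, "wx": 0, "wy": 0, "wz": 0, "jaw": -1},
  {"x": 0, "y": 0, "z": -0.004, "wx": 0, "wy": 0, "wz": 0, "jaw": -1},
  {"x": 0, "y": 0, "z": -0.005, "wx": 0, "wy": 0, "wz": 0, "jaw": -1},
  {"x": 0, "y": 0, "z": -0.006, "wx": 0, "wy": 0, "wz": 0, "jaw": -1},
  {"x": 0, "y": 0, "z": -0.007, "wx": 0, "wy": 0, "wz": 0, "jaw": -1},
  {"x": 0, "y": 0, "z": -0.008, "wx": 0, "wy": 0, "wz": 0, "jaw": -1},
  {"x": 0, "y": 0, "z": -0.009, "wx": 0, "wy": 0, "wz": 0, "jaw": -1},
])

```text
t: 20.13
tcp_pos: [0.5763, -0.0271, 0.0648]
eef_rot: [-0.035, 0.706, 0.035, 0.706]
wrist_force: [1.9, 0.0, -1.3]
gripper_width: 0.23
```

```bash
python3 snap.py w19; python3 - <<'E'
from pl import *
c,s,o=load('w19')
print('tcp',tc(o['tcp_pos']))
cv2.imwrite('pics/w19c.png',cv2.resize(s['frame'][50:310,10:290],None,fx=2.4,fy=2.3,interpolation=cv2.INTER_CUBIC))
E
```

```text
20.1333 [ 0.5763 -0.0271  0.0648] [[0.0, -0.099, 0.995], [-0.0, 0.995, 0.099], [-1.0, -0.0, 0.0]] [ 1.89  0.01 -1.29]
tcp [0.13186922 0.04441814]
```

View pics/w19c.png

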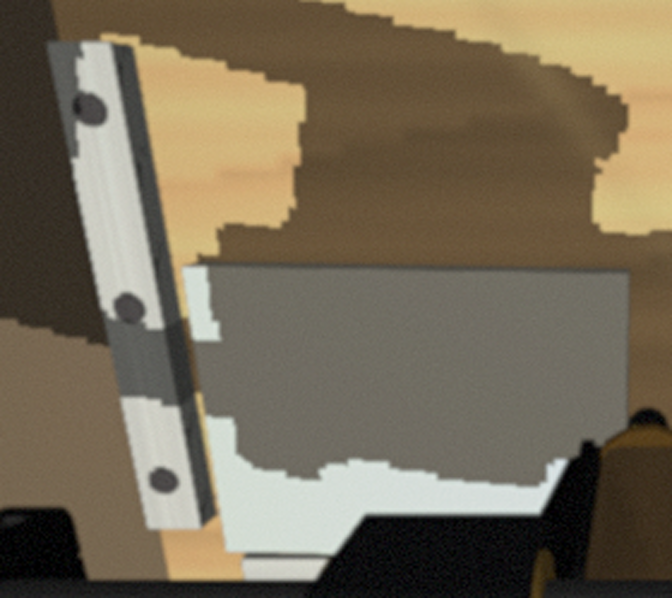

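```bash
python3 - <<'E'
from pl import *
c,s,o=load('w19')
g=lambda x,y:(10+x/2.4,50+y/2.3)
for n,u in [('stop',(112,43)),('stop',(200,525)),('pl',(183,266)),('pl',(226,550)),('pr',(628,270)),('fencetop',(245,556))]: print(n,tc(ray(c,g(*u),.025)).round(4))
E
```

```text
stop [0.0002 0.1498]
stop [-0.0001  0.012 ]
pl [0.0082 0.0923]
pl [0.0063 0.0033]
pr [0.127  0.0914]
fencetop [0.0117 0.0013]
```

jog_arm([
  {"x": 0, "y": 0, "z": -0.0008, "wx": 0, "wy": 0, "wz": 0, "jaw": -1},
  {"x": 0, "y": 0, "z": -0.0016, "wx": 0, "wy": 0, "wz": 0, "jaw": -1},
  {"x": 0, "y": 0, "z": -0.0024, "wx": 0, "wy": 0, "wz": 0, "jaw": -1},
  {"x": 0, "y": 0, "z": -0.0032, "wx": 0, "wy": 0, "wz": 0, "jaw": -1},
  {"x": 0, "y": 0, "z": -0.004, "wx": 0, "wy": 0, "wz": 0, "jaw": -1},
  {"x": 0, "y": 0, "z": -0.0046, "wx": 0, "wy": 0, "wz": 0, "jaw": -1},
])

```text
t: 20.68
tcp_pos: [0.5717, -0.0276, 0.0648]
eef_rot: [-0.035, 0.706, 0.035, 0.706]
wrist_force: [2.1, -0.1, -0.7]
gripper_width: 0.224
```

jog_arm([
  {"x": 0, "y": 0, "z": -0.0004, "wx": 0, "wy": 0, "wz": 0, "jaw": -1},
  {"x": 0, "y": 0, "z": -0.0008, "wx": 0, "wy": 0, "wz": 0, "jaw": -1},
])

```text
t: 20.85
tcp_pos: [0.571, -0.0277, 0.0649]
eef_rot: [-0.035, 0.706, 0.035, 0.706]
wrist_force: [1.1, 0.0, -0.4]
gripper_width: 0.229
```

jog_arm([
  {"x": 0, "y": 0, "z": -0.0004, "wx": 0, "wy": 0, "wz": 0, "jaw": -1},
  {"x": 0, "y": 0, "z": -0.0008, "wx": 0, "wy": 0, "wz": 0, "jaw": -1},
])

```text
t: 21.02
tcp_pos: [0.5702, -0.0277, 0.0648]
eef_rot: [-0.035, 0.706, 0.035, 0.706]
wrist_force: [1.3, 0.5, -1.4]
gripper_width: 0.23
```

```bash
python3 snap.py w20; python3 - <<'E'
from pl import *
c,s,o=load('w20')
print('tcp',tc(o['tcp_pos']))
cv2.imwrite('pics/w20c.png',cv2.resize(s['frame'][50:310,10:290],None,fx=2.4,fy=2.3,interpolation=cv2.INTER_CUBIC))
E
```

```text
21.0167 [ 0.5702 -0.0277  0.0648] [[0.0, -0.099, 0.995], [0.0, 0.995, 0.099], [-1.0, -0.0, 0.0]] [ 1.35  0.49 -1.4 ]
tcp [0.12574935 0.04440828]
```

View pics/w20c.png

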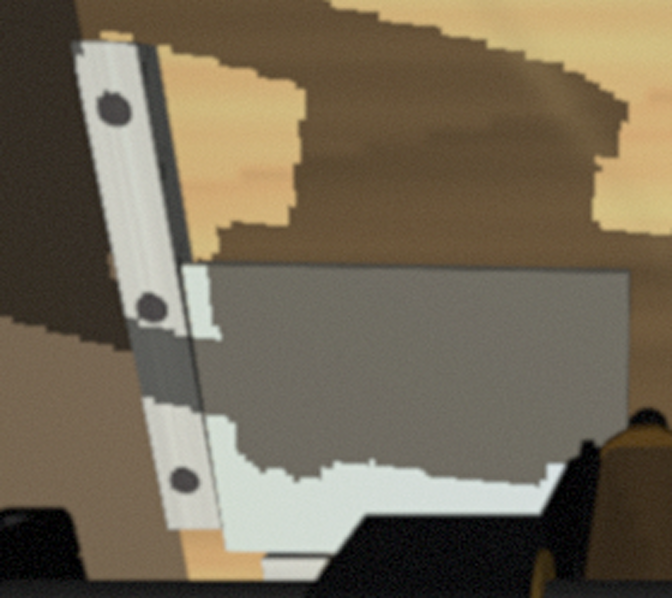

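jog_arm([
  {"x": 0, "y": 0, "z": -0.0003, "wx": 0, "wy": 0, "wz": 0, "jaw": -1},
  {"x": 0, "y": 0, "z": -0.0006, "wx": 0, "wy": 0, "wz": 0, "jaw": -1},
])

```text
t: 21.23
tcp_pos: [0.57, -0.0277, 0.0649]
eef_rot: [-0.035, 0.706, 0.035, 0.707]
wrist_force: [3.5, 1.0, -2.5]
gripper_width: 0.23
```

jog_arm([
  {"x": 0, "y": 0, "z": -0.0003, "wx": 0, "wy": 0, "wz": 0, "jaw": -1},
  {"x": 0, "y": 0, "z": -0.0005, "wx": 0, "wy": 0, "wz": 0, "jaw": -1},
])

```text
t: 21.4
tcp_pos: [0.5698, -0.0276, 0.065]
eef_rot: [-0.035, 0.706, 0.035, 0.707]
wrist_force: [5.3, 1.9, -0.4]
gripper_width: 0.233
```

jog_arm([
  {"x": 0, "y": 0, "z": -0.0003, "wx": 0, "wy": 0, "wz": 0, "jaw": -1},
])

```text
t: 21.48
tcp_pos: [0.5698, -0.0276, 0.0651]
eef_rot: [-0.035, 0.705, 0.035, 0.707]
wrist_force: [5.7, 1.3, -1.5]
gripper_width: 0.231
```

jog_arm([
  {"x": 0, "y": 0, "z": -0.0003, "wx": 0, "wy": 0, "wz": 0, "jaw": -1},
])

```text
t: 21.57
tcp_pos: [0.5697, -0.0276, 0.0653]
eef_rot: [-0.035, 0.705, 0.035, 0.707]
wrist_force: [5.9, 2.2, -2.1]
gripper_width: 0.23
```

```bash
python3 snap.py w21; python3 - <<'E'
from pl import *
c,s,o=load('w21')
print('tcp',tc(o['tcp_pos']))
cv2.imwrite('pics/w21c.png',cv2.resize(s['frame'][50:310,10:290],None,fx=2.4,fy=2.3,interpolation=cv2.INTER_CUBIC))
E
```

```text
21.5667 [ 0.5697 -0.0276  0.0653] [[0.003, -0.099, 0.995], [0.001, 0.995, 0.099], [-1.0, 0.0, 0.003]] [ 5.89  2.15 -2.07]
tcp [0.12530601 0.04457068]
```

View pics/w21c.png

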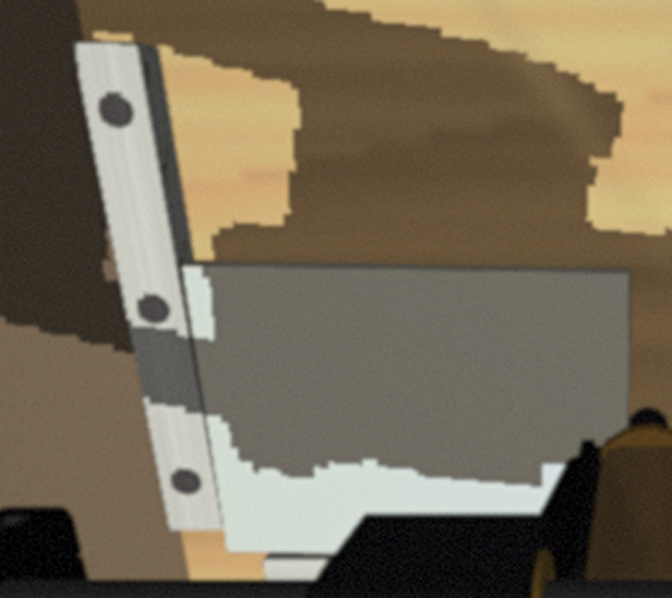

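```bash
python3 - <<'E'
from pl import *
c,s,o=load('w21')
cv2.imwrite('pics/w21d.png',cv2.resize(s['frame'][140:300,60:120],None,fx=10,fy=3.7,interpolation=cv2.INTER_LANCZOS4))
E
```

```text
(no output)
```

View pics/w21d.png

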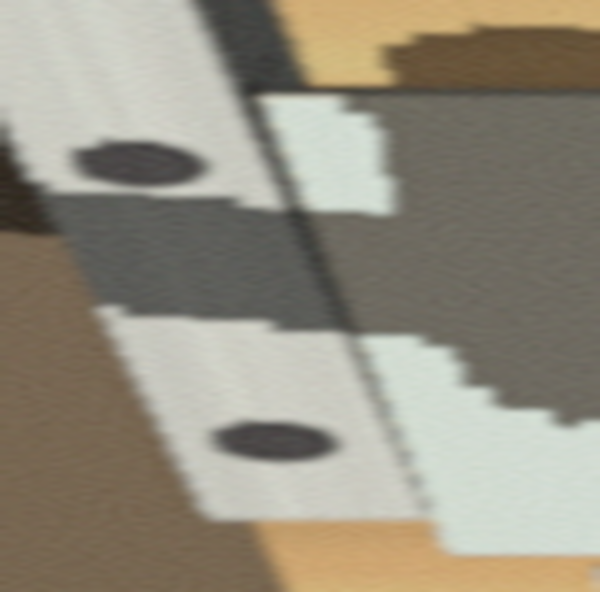

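jog_arm([
  {"x": 0.0005, "y": 0, "z": 0.002, "wx": 0, "wy": 0, "wz": 0, "jaw": -1},
  {"x": 0.0005, "y": 0, "z": 0.006, "wx": 0, "wy": 0, "wz": 0, "jaw": -1},
  {"x": 0.0005, "y": 0.012, "z": 0.006, "wx": 0, "wy": 0, "wz": 0, "jaw": -1},
  {"x": 0.0005, "y": 0.025, "z": 0.006, "wx": 0, "wy": 0, "wz": 0, "jaw": -1},
  {"x": 0.0005, "y": 0.025, "z": 0.005, "wx": 0, "wy": 0, "wz": 0, "jaw": -1},
  {"x": 0.0005, "y": 0.025, "z": 0.004, "wx": 0, "wy": 0, "wz": 0, "jaw": -1},
  {"x": 0.0005, "y": 0.025, "z": 0.003, "wx": 0, "wy": 0, "wz": 0, "jaw": -1},
  {"x": 0.0005, "y": 0.025, "z": 0.0022, "wx": 0, "wy": 0, "wz": 0, "jaw": -1},
])

```text
t: 22.28
tcp_pos: [0.5681, -0.0027, 0.0643]
eef_rot: [-0.035, 0.706, 0.035, 0.706]
wrist_force: [1.6, 0.7, -0.5]
gripper_width: 0.234
```

jog_arm([
  {"x": 0, "y": 0, "z": -0.0004, "wx": 0, "wy": 0, "wz": 0, "jaw": -1},
  {"x": 0, "y": 0, "z": -0.0008, "wx": 0, "wy": 0, "wz": 0, "jaw": -1},
])

```text
t: 22.45
tcp_pos: [0.5679, -0.003, 0.0645]
eef_rot: [-0.035, 0.706, 0.035, 0.707]
wrist_force: [3.1, -0.4, -1.4]
gripper_width: 0.228
```

jog_arm([
  {"x": 0, "y": 0, "z": -0.0003, "wx": 0, "wy": 0, "wz": 0, "jaw": -1},
  {"x": 0, "y": 0, "z": -0.0006, "wx": 0, "wy": 0, "wz": 0, "jaw": -1},
])

```text
t: 22.62
tcp_pos: [0.5676, -0.0028, 0.0647]
eef_rot: [-0.035, 0.705, 0.035, 0.707]
wrist_force: [3.5, 1.9, -1.3]
gripper_width: 0.228
```

jog_arm([
  {"x": 0, "y": 0, "z": -0.0003, "wx": 0, "wy": 0, "wz": 0, "jaw": -1},
])

```text
t: 22.7
tcp_pos: [0.5675, -0.0028, 0.0648]
eef_rot: [-0.035, 0.705, 0.035, 0.707]
wrist_force: [4.2, 2.8, -2.8]
gripper_width: 0.233
```

```bash
python3 snap.py w22; python3 - <<'E'
from pl import *
c,s,o=load('w22')
print('tcp',tc(o['tcp_pos']))
cv2.imwrite('pics/w22c.png',cv2.resize(s['frame'][50:310,10:290],None,fx=2.4,fy=2.3,interpolation=cv2.INTER_CUBIC))
E
```

```text
22.7 [ 0.5675 -0.0028  0.0648] [[0.003, -0.099, 0.995], [0.001, 0.995, 0.099], [-1.0, 0.001, 0.003]] [ 4.21  2.82 -2.81]
tcp [0.12550106 0.06953101]
```

View pics/w22c.png

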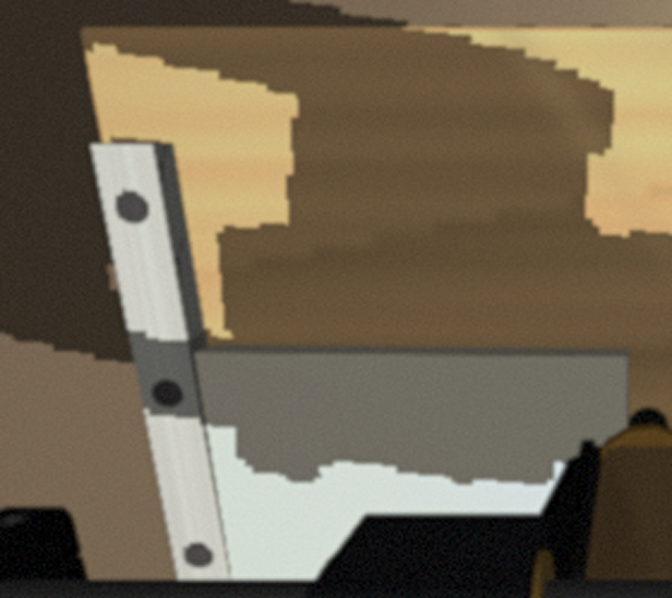

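jog_arm([
  {"x": 0.0005, "y": 0, "z": 0, "wx": 0, "wy": 0, "wz": 0, "jaw": -1},
])

```text
t: 22.83
tcp_pos: [0.5675, -0.0028, 0.0645]
eef_rot: [-0.035, 0.705, 0.035, 0.707]
wrist_force: [3.6, 2.6, 1.8]
gripper_width: 0.228
```

```bash
python3 snap.py w23; python3 - <<'E'
from pl import *
c,s,o=load('w23')
print('tcp',tc(o['tcp_pos']))
cv2.imwrite('pics/w23d.png',cv2.resize(s['frame'][180:310,60:120],None,fx=10,fy=4.5,interpolation=cv2.INTER_LANCZOS4))
E
```

```text
22.8333 [ 0.5675 -0.0028  0.0645] [[0.002, -0.099, 0.995], [0.0, 0.995, 0.099], [-1.0, 0.0, 0.002]] [3.63 2.6  1.79]
tcp [0.12550307 0.06947034]
```

View pics/w23d.png

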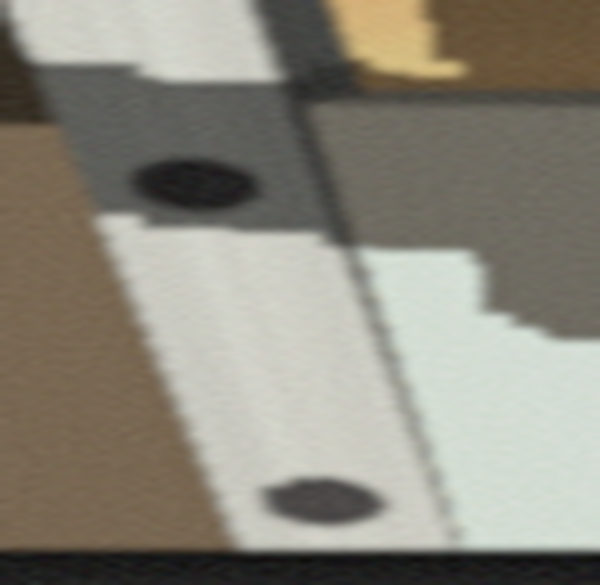

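jog_arm([
  {"x": 0.0, "y": 0.0004, "z": -0.0003, "wx": 0, "wy": 0, "wz": 0, "jaw": -1},
])

```text
t: 22.97
tcp_pos: [0.5673, -0.0026, 0.0645]
eef_rot: [-0.035, 0.705, 0.035, 0.707]
wrist_force: [5.5, 3.0, 0.4]
gripper_width: 0.228
```

jog_arm([
  {"x": 0.0, "y": 0.0, "z": -0.0003, "wx": 0, "wy": 0, "wz": 0, "jaw": -1},
])

```text
t: 23.05
tcp_pos: [0.5672, -0.0025, 0.0646]
eef_rot: [-0.035, 0.705, 0.035, 0.707]
wrist_force: [4.9, 2.3, -2.1]
gripper_width: 0.232
```

jog_arm([
  {"x": 0.0, "y": 0.0, "z": -0.0003, "wx": 0, "wy": 0, "wz": 0, "jaw": -1},
])

```text
t: 23.13
tcp_pos: [0.5671, -0.0023, 0.0646]
eef_rot: [-0.035, 0.705, 0.035, 0.708]
wrist_force: [5.2, 3.7, -1.9]
gripper_width: 0.229
```

```bash
python3 snap.py w24; python3 - <<'E'
from pl import *
c,s,o=load('w24')
print('tcp',tc(o['tcp_pos']))
cv2.imwrite('pics/w24d.png',cv2.resize(s['frame'][180:310,60:120],None,fx=10,fy=4.5,interpolation=cv2.INTER_LANCZOS4))
E
```

```text
23.1333 [ 0.5671 -0.0023  0.0646] [[0.004, -0.099, 0.995], [0.001, 0.995, 0.099], [-1.0, 0.0, 0.004]] [ 5.24  3.67 -1.86]
tcp [0.12508822 0.06999451]
```

View pics/w24d.png

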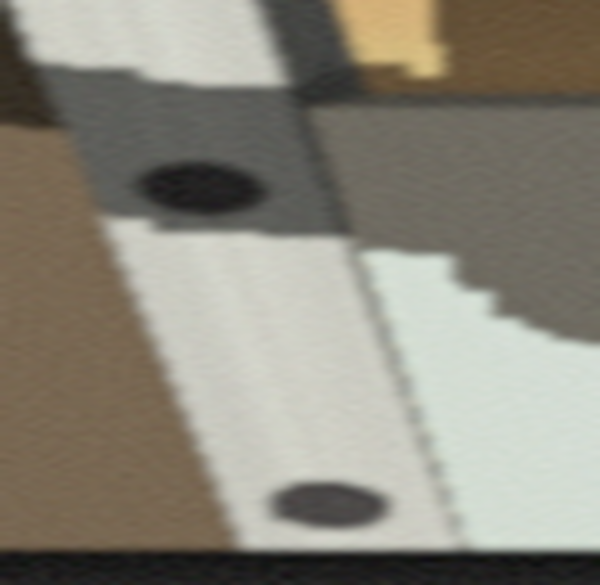

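jog_arm([
  {"x": 0, "y": 0, "z": 0.002, "wx": 0, "wy": 0, "wz": 0, "jaw": -1},
  {"x": 0, "y": 0, "z": 0.007, "wx": 0, "wy": 0, "wz": 0, "jaw": -1},
  {"x": 0, "y": 0, "z": 0.012, "wx": 0, "wy": 0, "wz": 0, "jaw": -1},
  {"x": -0.02, "y": 0, "z": 0.012, "wx": -7, "wy": 0, "wz": 0, "jaw": -1},
  {"x": -0.055, "y": 0, "z": 0.012, "wx": -14, "wy": 0, "wz": 0, "jaw": -1},
  {"x": -0.08, "y": 0.015, "z": -0.01, "wx": -21, "wy": 0, "wz": 0, "jaw": -1},
  {"x": -0.08, "y": 0.03, "z": -0.035, "wx": -28, "wy": 0, "wz": 0, "jaw": -1},
  {"x": -0.08, "y": 0.045, "z": -0.06, "wx": -35, "wy": 0, "wz": 0, "jaw": -1},
  {"x": -0.08, "y": 0.045, "z": -0.079, "wx": -42, "wy": 0, "wz": 0, "jaw": -1},
  {"x": -0.08, "y": 0.045, "z": -0.079, "wx": -49, "wy": 0, "wz": 0, "jaw": -1},
])

```text
t: 24.02
tcp_pos: [0.4789, 0.0345, 0.1428]
eef_rot: [-0.327, 0.628, 0.328, 0.625]
wrist_force: [-0.1, 0.2, -0.9]
gripper_width: 0.232
```

jog_arm([
  {"x": 0, "y": 0, "z": 0, "wx": -7, "wy": 0, "wz": 0, "jaw": -1},
  {"x": 0, "y": 0, "z": 0, "wx": -14, "wy": 0, "wz": 0, "jaw": -1},
  {"x": 0, "y": 0, "z": 0, "wx": -21, "wy": 0, "wz": 0, "jaw": -1},
  {"x": 0, "y": 0, "z": 0, "wx": -28, "wy": 0, "wz": 0, "jaw": -1},
  {"x": 0, "y": 0, "z": 0, "wx": -35, "wy": 0, "wz": 0, "jaw": -1},
  {"x": 0, "y": 0, "z": 0, "wx": -41, "wy": 0, "wz": 0, "jaw": -1},
  {"x": 0, "y": 0, "z": 0, "wx": -41, "wy": 0, "wz": 0, "jaw": -1},
  {"x": 0, "y": 0, "z": 0, "wx": -41, "wy": 0, "wz": 0, "jaw": -1},
])

```text
t: 24.68
tcp_pos: [0.4822, 0.0341, 0.1435]
eef_rot: [-0.523, 0.476, 0.524, 0.475]
wrist_force: [-0.3, -0.6, -1.4]
gripper_width: 0.231
```

```bash
python3 snap.py w25; python3 - <<'E'
from pl import *
c,s,o=load('w25')
print('tcp',tc(o['tcp_pos']))
from station import r
s=r.snapshot('side');cv2.imwrite('pics/s25.png',cv2.resize(s['frame'][190:310,190:370],None,fx=4,fy=4,interpolation=cv2.INTER_CUBIC))
E
```

```text
24.6833 [0.4822 0.0341 0.1435] [[-0.002, -0.995, -0.097], [-0.0, -0.097, 0.995], [-1.0, 0.002, -0.0]] [-0.27 -0.62 -1.35]
tcp [0.04414309 0.11446865]
```

View pics/w25.png

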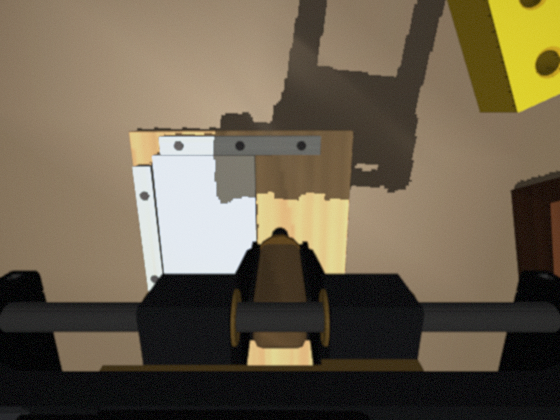

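View pics/s25.png

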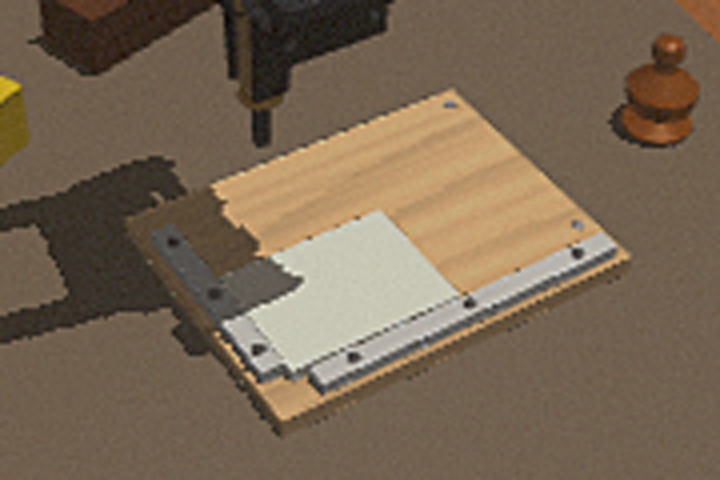

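jog_arm([
  {"x": 0.03, "y": 0, "z": 0, "wx": 0, "wy": 0, "wz": 0, "jaw": -1},
  {"x": 0.06, "y": 0, "z": 0, "wx": 0, "wy": 0, "wz": 0, "jaw": -1},
  {"x": 0.079, "y": 0, "z": 0, "wx": 0, "wy": 0, "wz": 0, "jaw": -1},
  {"x": 0.079, "y": 0, "z": -0.002, "wx": 0, "wy": 0, "wz": 0, "jaw": -1},
  {"x": 0.079, "y": 0, "z": -0.004, "wx": 0, "wy": 0, "wz": 0, "jaw": -1},
  {"x": 0.079, "y": 0, "z": -0.006, "wx": 0, "wy": 0, "wz": 0, "jaw": -1},
  {"x": 0.079, "y": 0, "z": -0.008, "wx": 0, "wy": 0, "wz": 0, "jaw": -1},
  {"x": 0.079, "y": 0, "z": -0.01, "wx": 0, "wy": 0, "wz": 0, "jaw": -1},
  {"x": 0.079, "y": 0, "z": -0.012, "wx": 0, "wy": 0, "wz": 0, "jaw": -1},
])

```text
t: 25.53
tcp_pos: [0.4844, 0.022, 0.0659]
eef_rot: [0.525, -0.474, -0.524, -0.475]
wrist_force: [-0.6, 0.2, -0.2]
gripper_width: 0.232
```

jog_arm([
  {"x": 0.0005, "y": 0, "z": -0.0008, "wx": 0, "wy": 0, "wz": 0, "jaw": -1},
  {"x": 0.0005, "y": 0, "z": -0.0016, "wx": 0, "wy": 0, "wz": 0, "jaw": -1},
  {"x": 0.0005, "y": 0, "z": -0.0022, "wx": 0, "wy": 0, "wz": 0, "jaw": -1},
  {"x": 0.0005, "y": 0, "z": -0.0028, "wx": 0, "wy": 0, "wz": 0, "jaw": -1},
])

```text
t: 25.87
tcp_pos: [0.484, 0.0195, 0.0643]
eef_rot: [-0.524, 0.475, 0.524, 0.475]
wrist_force: [-0.1, 0.3, -0.9]
gripper_width: 0.227
```

```bash
python3 snap.py w26; python3 - <<'E'
from pl import *
c,s,o=load('w26')
print('tcp',tc(o['tcp_pos']))
E
```

```text
25.8667 [0.484  0.0195 0.0643] [[-0.0, -0.995, -0.099], [0.0, -0.099, 0.995], [-1.0, 0.0, 0.0]] [-0.14  0.32 -0.86]
tcp [0.04450739 0.09977372]
```

View pics/w26.png

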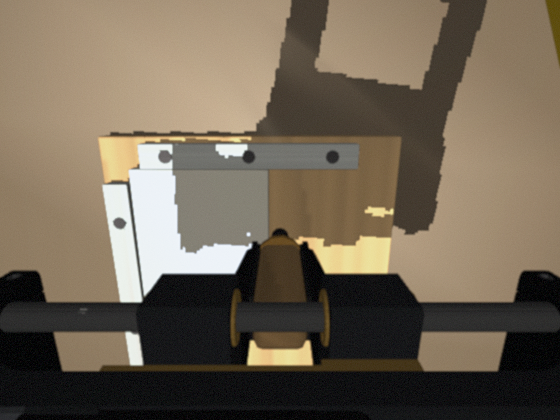

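jog_arm([
  {"x": 0, "y": 0, "z": -0.0006, "wx": 0, "wy": 0, "wz": 0, "jaw": -1},
  {"x": 0, "y": 0, "z": -0.0012, "wx": 0, "wy": 0, "wz": 0, "jaw": -1},
  {"x": 0, "y": 0, "z": -0.0018, "wx": 0, "wy": 0, "wz": 0, "jaw": -1},
])

```text
t: 26.17
tcp_pos: [0.4841, 0.0177, 0.0643]
eef_rot: [-0.524, 0.475, 0.524, 0.474]
wrist_force: [0.5, -0.2, -1.2]
gripper_width: 0.231
```

jog_arm([
  {"x": 0, "y": 0, "z": -0.0004, "wx": 0, "wy": 0, "wz": 0, "jaw": -1},
  {"x": 0, "y": 0, "z": -0.0008, "wx": 0, "wy": 0, "wz": 0, "jaw": -1},
])

```text
t: 26.33
tcp_pos: [0.4842, 0.0172, 0.0643]
eef_rot: [-0.524, 0.474, 0.524, 0.475]
wrist_force: [-1.1, 0.5, -0.7]
gripper_width: 0.224
```

jog_arm([
  {"x": 0, "y": 0, "z": -0.0003, "wx": 0, "wy": 0, "wz": 0, "jaw": -1},
  {"x": 0, "y": 0, "z": -0.0006, "wx": 0, "wy": 0, "wz": 0, "jaw": -1},
])

```text
t: 26.5
tcp_pos: [0.4842, 0.0165, 0.0643]
eef_rot: [-0.524, 0.474, 0.524, 0.475]
wrist_force: [-0.8, 2.1, -0.1]
gripper_width: 0.23
```

jog_arm([
  {"x": 0, "y": 0, "z": -0.0003, "wx": 0, "wy": 0, "wz": 0, "jaw": -1},
  {"x": 0, "y": 0, "z": -0.0005, "wx": 0, "wy": 0, "wz": 0, "jaw": -1},
])

```text
t: 26.67
tcp_pos: [0.4843, 0.0159, 0.0643]
eef_rot: [-0.524, 0.475, 0.524, 0.474]
wrist_force: [-0.8, 1.8, -0.4]
gripper_width: 0.229
```

jog_arm([
  {"x": 0, "y": 0, "z": -0.0003, "wx": 0, "wy": 0, "wz": 0, "jaw": -1},
  {"x": 0, "y": 0, "z": -0.0005, "wx": 0, "wy": 0, "wz": 0, "jaw": -1},
])

```text
t: 26.83
tcp_pos: [0.4843, 0.0154, 0.0643]
eef_rot: [-0.524, 0.474, 0.524, 0.475]
wrist_force: [-1.0, 2.5, -0.5]
gripper_width: 0.228
```

jog_arm([
  {"x": 0, "y": 0, "z": -0.0003, "wx": 0, "wy": 0, "wz": 0, "jaw": -1},
  {"x": 0, "y": 0, "z": -0.0005, "wx": 0, "wy": 0, "wz": 0, "jaw": -1},
])

```text
t: 27.0
tcp_pos: [0.4844, 0.0153, 0.0643]
eef_rot: [-0.524, 0.474, 0.525, 0.475]
wrist_force: [-0.7, 3.4, 0.2]
gripper_width: 0.231
```

jog_arm([
  {"x": 0, "y": 0, "z": -0.0003, "wx": 0, "wy": 0, "wz": 0, "jaw": -1},
])

```text
t: 27.08
tcp_pos: [0.4844, 0.0152, 0.0643]
eef_rot: [-0.524, 0.474, 0.525, 0.475]
wrist_force: [-0.8, 5.5, -0.2]
gripper_width: 0.231
```

jog_arm([
  {"x": 0, "y": 0, "z": -0.0003, "wx": 0, "wy": 0, "wz": 0, "jaw": -1},
])

```text
t: 27.17
tcp_pos: [0.4844, 0.0152, 0.0643]
eef_rot: [-0.524, 0.474, 0.525, 0.475]
wrist_force: [-1.0, 6.4, 0.3]
gripper_width: 0.224
```

Home on the fence here. Hold, then look.

jog_arm([
  {"x": 0, "y": 0, "z": -0.0002, "wx": 0, "wy": 0, "wz": 0, "jaw": -1},
  {"x": 0, "y": 0, "z": -0.0002, "wx": 0, "wy": 0, "wz": 0, "jaw": -1},
  {"x": 0, "y": 0, "z": -0.0002, "wx": 0, "wy": 0, "wz": 0, "jaw": -1},
])

```text
t: 27.42
tcp_pos: [0.4844, 0.0151, 0.0643]
eef_rot: [-0.523, 0.474, 0.525, 0.475]
wrist_force: [-0.9, 6.0, 0.1]
gripper_width: 0.236
```

jog_arm([
  {"x": 0, "y": 0, "z": 0, "wx": 0, "wy": 0, "wz": 0, "jaw": -1},
  {"x": 0, "y": 0, "z": 0, "wx": 0, "wy": 0, "wz": 0, "jaw": -1},
  {"x": 0, "y": 0, "z": 0, "wx": 0, "wy": 0, "wz": 0, "jaw": -1},
  {"x": 0, "y": 0, "z": 0, "wx": 0, "wy": 0, "wz": 0, "jaw": -1},
])

```text
t: 27.75
tcp_pos: [0.4844, 0.0151, 0.0643]
eef_rot: [-0.524, 0.474, 0.525, 0.475]
wrist_force: [-0.4, 6.4, -0.6]
gripper_width: 0.233
```

```bash
python3 snap.py w27; python3 - <<'E'
from pl import *
c,s,o=load('w27')
print('tcp',tc(o['tcp_pos']))
cv2.imwrite('pics/w27c.png',cv2.resize(s['frame'][130:280,90:290],None,fx=4,fy=4,interpolation=cv2.INTER_LANCZOS4))
E
```

```text
27.75 [0.4844 0.0151 0.0643] [[-0.0, -0.995, -0.099], [0.002, -0.099, 0.995], [-1.0, 0.0, 0.002]] [-0.41  6.39 -0.63]
tcp [0.0445343  0.09538883]
```

View pics/w27c.png

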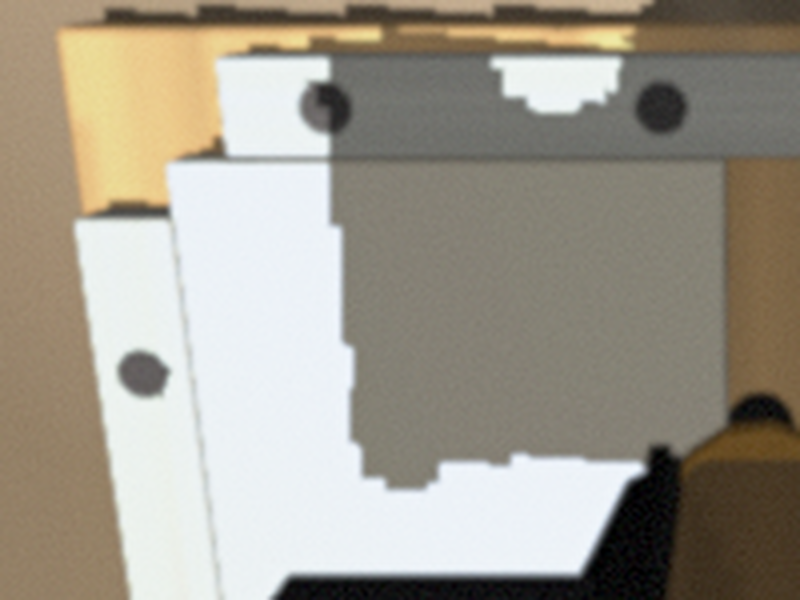

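jog_arm([
  {"x": 0, "y": 0, "z": -0.0003, "wx": 0, "wy": 0, "wz": 0, "jaw": -1},
  {"x": 0, "y": 0, "z": -0.0003, "wx": 0, "wy": 0, "wz": 0, "jaw": -1},
  {"x": 0, "y": 0, "z": -0.0003, "wx": 0, "wy": 0, "wz": 0, "jaw": -1},
])

```text
t: 28.05
tcp_pos: [0.4844, 0.0151, 0.0643]
eef_rot: [-0.523, 0.474, 0.525, 0.475]
wrist_force: [-0.8, 7.9, 0.2]
gripper_width: 0.225
```

jog_arm([
  {"x": 0, "y": 0, "z": 0, "wx": 0, "wy": 0, "wz": 0, "jaw": -1},
  {"x": 0, "y": 0, "z": 0, "wx": 0, "wy": 0, "wz": 0, "jaw": -1},
  {"x": 0, "y": 0, "z": 0, "wx": 0, "wy": 0, "wz": 0, "jaw": -1},
  {"x": 0, "y": 0, "z": 0, "wx": 0, "wy": 0, "wz": 0, "jaw": -1},
])

```text
t: 28.38
tcp_pos: [0.4844, 0.0151, 0.0643]
eef_rot: [-0.523, 0.474, 0.525, 0.475]
wrist_force: [-0.3, 6.5, 0.0]
gripper_width: 0.228
```

jog_arm([
  {"x": 0, "y": 0, "z": 0.002, "wx": 0, "wy": 0, "wz": 0, "jaw": -1},
  {"x": 0, "y": 0, "z": 0.007, "wx": 0, "wy": 0, "wz": 0, "jaw": -1},
  {"x": 0, "y": 0, "z": 0.014, "wx": 0, "wy": 0, "wz": 0, "jaw": -1},
  {"x": -0.02, "y": 0, "z": 0.016, "wx": 7, "wy": 0, "wz": 0, "jaw": -1},
  {"x": -0.055, "y": 0, "z": 0.016, "wx": 14, "wy": 0, "wz": 0, "jaw": -1},
  {"x": -0.08, "y": -0.015, "z": 0.005, "wx": 21, "wy": 0, "wz": 0, "jaw": -1},
  {"x": -0.08, "y": -0.04, "z": -0.01, "wx": 28, "wy": 0, "wz": 0, "jaw": -1},
  {"x": -0.08, "y": -0.065, "z": -0.03, "wx": 35, "wy": 0, "wz": 0, "jaw": -1},
  {"x": -0.08, "y": -0.0954, "z": -0.046, "wx": 42, "wy": 0, "wz": 0, "jaw": -1},
  {"x": -0.08, "y": -0.0954, "z": -0.046, "wx": 49, "wy": 0, "wz": 0, "jaw": -1},
])

```text
t: 29.22
tcp_pos: [0.5883, -0.0248, 0.1442]
eef_rot: [-0.279, 0.65, 0.277, 0.651]
wrist_force: [-0.9, -0.3, -0.6]
gripper_width: 0.231
```

jog_arm([
  {"x": 0, "y": 0, "z": 0, "wx": 7, "wy": 0, "wz": 0, "jaw": -1},
  {"x": 0, "y": 0, "z": 0, "wx": 14, "wy": 0, "wz": 0, "jaw": -1},
  {"x": 0, "y": 0, "z": 0, "wx": 21, "wy": 0, "wz": 0, "jaw": -1},
  {"x": 0, "y": 0, "z": 0, "wx": 28, "wy": 0, "wz": 0, "jaw": -1},
  {"x": 0, "y": 0, "z": 0, "wx": 35, "wy": 0, "wz": 0, "jaw": -1},
  {"x": 0, "y": 0, "z": 0, "wx": 41, "wy": 0, "wz": 0, "jaw": -1},
  {"x": 0, "y": 0, "z": 0, "wx": 41, "wy": 0, "wz": 0, "jaw": -1},
  {"x": 0, "y": 0, "z": 0, "wx": 41, "wy": 0, "wz": 0, "jaw": -1},
])

```text
t: 29.88
tcp_pos: [0.5841, -0.0225, 0.1443]
eef_rot: [-0.036, 0.706, 0.036, 0.706]
wrist_force: [0.1, 0.3, -1.2]
gripper_width: 0.23
```

```bash
python3 snap.py w28; python3 - <<'E'
from pl import *
c,s,o=load('w28')
print('tcp',tc(o['tcp_pos']))
cv2.imwrite('pics/w28c.png',cv2.resize(s['frame'][50:270,10:330],None,fx=2.4,fy=2.4,interpolation=cv2.INTER_LANCZOS4))
E
```

```text
29.8833 [ 0.5841 -0.0225  0.1443] [[-0.0, -0.102, 0.995], [-0.001, 0.995, 0.102], [-1.0, -0.001, -0.0]] [ 0.11  0.31 -1.21]
tcp [0.14008149 0.04829161]
```

View pics/w28c.png

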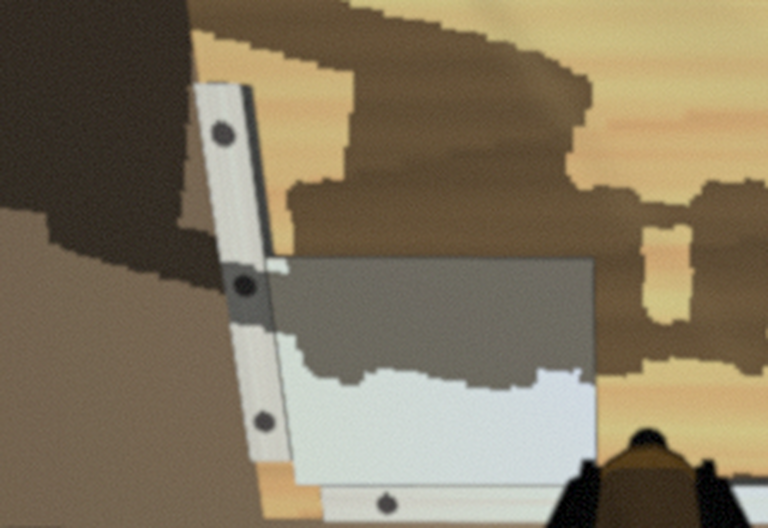

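jog_arm([
  {"x": 0.03, "y": 0, "z": 0, "wx": 0, "wy": 0, "wz": 0, "jaw": -1},
  {"x": 0.06, "y": 0, "z": 0, "wx": 0, "wy": 0, "wz": 0, "jaw": -1},
  {"x": 0.0798, "y": 0, "z": 0, "wx": 0, "wy": 0, "wz": 0, "jaw": -1},
  {"x": 0.0798, "y": 0, "z": -0.002, "wx": 0, "wy": 0, "wz": 0, "jaw": -1},
  {"x": 0.0798, "y": 0, "z": -0.004, "wx": 0, "wy": 0, "wz": 0, "jaw": -1},
  {"x": 0.0798, "y": 0, "z": -0.006, "wx": 0, "wy": 0, "wz": 0, "jaw": -1},
  {"x": 0.0798, "y": 0, "z": -0.008, "wx": 0, "wy": 0, "wz": 0, "jaw": -1},
  {"x": 0.0802, "y": 0, "z": -0.009, "wx": 0, "wy": 0, "wz": 0, "jaw": -1},
  {"x": 0.0802, "y": 0, "z": -0.0098, "wx": 0, "wy": 0, "wz": 0, "jaw": -1},
  {"x": 0.0802, "y": 0, "z": -0.0106, "wx": 0, "wy": 0, "wz": 0, "jaw": -1},
])

```text
t: 30.77
tcp_pos: [0.5737, -0.0237, 0.0648]
eef_rot: [-0.035, 0.706, 0.035, 0.707]
wrist_force: [0.1, -0.1, -0.4]
gripper_width: 0.232
```

jog_arm([
  {"x": 0, "y": 0, "z": -0.0006, "wx": 0, "wy": 0, "wz": 0, "jaw": -1},
  {"x": 0, "y": 0, "z": -0.0012, "wx": 0, "wy": 0, "wz": 0, "jaw": -1},
  {"x": 0, "y": 0, "z": -0.0018, "wx": 0, "wy": 0, "wz": 0, "jaw": -1},
])

```text
t: 31.02
tcp_pos: [0.5717, -0.0238, 0.0642]
eef_rot: [-0.035, 0.706, 0.035, 0.706]
wrist_force: [0.4, 0.1, 0.0]
gripper_width: 0.228
```

jog_arm([
  {"x": 0, "y": 0, "z": -0.0004, "wx": 0, "wy": 0, "wz": 0, "jaw": -1},
  {"x": 0, "y": 0, "z": -0.0008, "wx": 0, "wy": 0, "wz": 0, "jaw": -1},
])

```text
t: 31.18
tcp_pos: [0.5709, -0.0238, 0.0641]
eef_rot: [-0.035, 0.706, 0.035, 0.706]
wrist_force: [-0.0, 1.2, -0.5]
gripper_width: 0.228
```

jog_arm([
  {"x": 0, "y": 0, "z": -0.0004, "wx": 0, "wy": 0, "wz": 0, "jaw": -1},
  {"x": 0, "y": 0, "z": -0.0007, "wx": 0, "wy": 0, "wz": 0, "jaw": -1},
])

```text
t: 31.35
tcp_pos: [0.5702, -0.0239, 0.0641]
eef_rot: [-0.035, 0.706, 0.035, 0.706]
wrist_force: [-1.0, 0.6, -1.1]
gripper_width: 0.228
```

jog_arm([
  {"x": 0, "y": 0, "z": -0.0003, "wx": 0, "wy": 0, "wz": 0, "jaw": -1},
  {"x": 0, "y": 0, "z": -0.0006, "wx": 0, "wy": 0, "wz": 0, "jaw": -1},
])

```text
t: 31.52
tcp_pos: [0.5698, -0.024, 0.0641]
eef_rot: [-0.035, 0.706, 0.035, 0.706]
wrist_force: [0.5, -1.1, -1.5]
gripper_width: 0.227
```

jog_arm([
  {"x": 0, "y": 0, "z": -0.0003, "wx": 0, "wy": 0, "wz": 0, "jaw": -1},
  {"x": 0, "y": 0, "z": -0.0006, "wx": 0, "wy": 0, "wz": 0, "jaw": -1},
])

```text
t: 31.68
tcp_pos: [0.5693, -0.024, 0.0642]
eef_rot: [-0.035, 0.706, 0.035, 0.707]
wrist_force: [1.5, -0.4, -1.2]
gripper_width: 0.231
```

jog_arm([
  {"x": 0, "y": 0, "z": -0.0003, "wx": 0, "wy": 0, "wz": 0, "jaw": -1},
])

```text
t: 31.77
tcp_pos: [0.5692, -0.024, 0.0643]
eef_rot: [-0.035, 0.706, 0.035, 0.707]
wrist_force: [2.5, 0.8, -1.8]
gripper_width: 0.226
```

jog_arm([
  {"x": 0, "y": 0, "z": -0.0003, "wx": 0, "wy": 0, "wz": 0, "jaw": -1},
])

```text
t: 31.85
tcp_pos: [0.5691, -0.0241, 0.0643]
eef_rot: [-0.035, 0.706, 0.035, 0.707]
wrist_force: [3.7, 1.8, -1.6]
gripper_width: 0.233
```

jog_arm([
  {"x": 0.0002, "y": 0, "z": -0.0003, "wx": 0, "wy": 0, "wz": 0, "jaw": -1},
])

```text
t: 31.93
tcp_pos: [0.569, -0.0241, 0.0643]
eef_rot: [-0.035, 0.705, 0.035, 0.707]
wrist_force: [4.1, 1.0, -1.3]
gripper_width: 0.229
```

jog_arm([
  {"x": 0.0002, "y": 0, "z": -0.0003, "wx": 0, "wy": 0, "wz": 0, "jaw": -1},
])

```text
t: 32.02
tcp_pos: [0.569, -0.0241, 0.0643]
eef_rot: [-0.035, 0.705, 0.035, 0.707]
wrist_force: [5.2, 1.0, -1.8]
gripper_width: 0.233
```

jog_arm([
  {"x": 0.0001, "y": 0, "z": -0.0002, "wx": 0, "wy": 0, "wz": 0, "jaw": -1},
])

```text
t: 32.1
tcp_pos: [0.5689, -0.0241, 0.0643]
eef_rot: [-0.035, 0.705, 0.035, 0.707]
wrist_force: [5.2, 0.3, -1.5]
gripper_width: 0.231
```

```bash
python3 snap.py w29; python3 - <<'E'
from pl import *
c,s,o=load('w29')
print('tcp',tc(o['tcp_pos']))
cv2.imwrite('pics/w29c.png',cv2.resize(s['frame'][50:310,10:290],None,fx=2.4,fy=2.3,interpolation=cv2.INTER_CUBIC))
E
```

```text
32.1 [ 0.5689 -0.0241  0.0643] [[0.003, -0.099, 0.995], [0.0, 0.995, 0.099], [-1.0, -0.0, 0.003]] [ 5.22  0.3  -1.53]
tcp [0.12482826 0.04814201]
```

View pics/w29c.png

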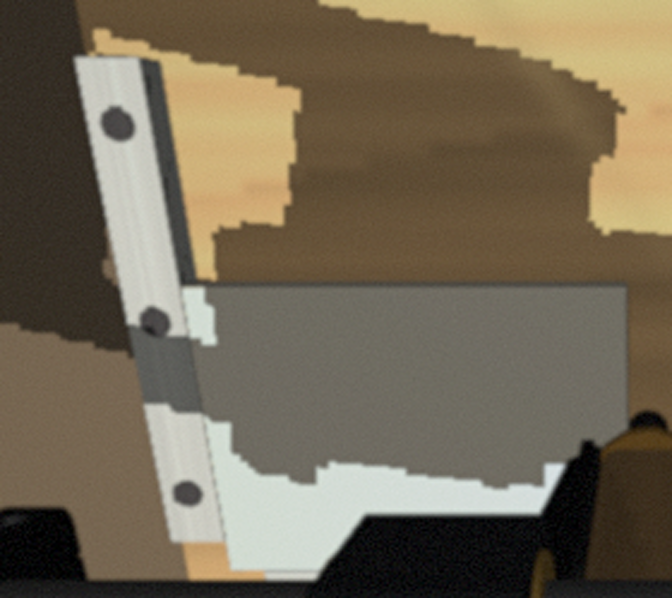

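jog_arm([
  {"x": 0.0002, "y": 0, "z": -0.0003, "wx": 0, "wy": 0, "wz": 0, "jaw": -1},
  {"x": 0.0003, "y": 0, "z": -0.0005, "wx": 0, "wy": 0, "wz": 0, "jaw": -1},
])

```text
t: 32.32
tcp_pos: [0.5688, -0.0241, 0.0642]
eef_rot: [-0.035, 0.705, 0.035, 0.708]
wrist_force: [5.7, 1.2, -1.8]
gripper_width: 0.23
```

jog_arm([
  {"x": 0.0001, "y": 0, "z": -0.0002, "wx": 0, "wy": 0, "wz": 0, "jaw": -1},
])

```text
t: 32.4
tcp_pos: [0.5688, -0.0241, 0.0643]
eef_rot: [-0.035, 0.705, 0.035, 0.708]
wrist_force: [6.6, 1.2, -1.4]
gripper_width: 0.23
```

jog_arm([
  {"x": 0, "y": 0, "z": 0, "wx": 0, "wy": 0, "wz": 0, "jaw": -1},
  {"x": 0, "y": 0, "z": 0, "wx": 0, "wy": 0, "wz": 0, "jaw": -1},
])

```text
t: 32.57
tcp_pos: [0.5688, -0.0242, 0.0643]
eef_rot: [-0.035, 0.705, 0.035, 0.708]
wrist_force: [5.6, 1.2, -1.5]
gripper_width: 0.232
```

jog_arm([
  {"x": 0.0002, "y": 0, "z": -0.0005, "wx": 0, "wy": 0, "wz": 0, "jaw": -1},
  {"x": 0.0002, "y": 0, "z": -0.0005, "wx": 0, "wy": 0, "wz": 0, "jaw": -1},
])

```text
t: 32.73
tcp_pos: [0.5687, -0.0241, 0.0643]
eef_rot: [-0.035, 0.704, 0.035, 0.708]
wrist_force: [6.9, 1.6, -2.0]
gripper_width: 0.231
```

jog_arm([
  {"x": 0, "y": 0, "z": -0.0002, "wx": 0, "wy": 0, "wz": 0, "jaw": -1},
  {"x": 0, "y": 0, "z": -0.0002, "wx": 0, "wy": 0, "wz": 0, "jaw": -1},
])

```text
t: 32.9
tcp_pos: [0.5687, -0.0241, 0.0643]
eef_rot: [-0.035, 0.704, 0.035, 0.708]
wrist_force: [7.3, 1.7, -2.0]
gripper_width: 0.226
```

jog_arm([
  {"x": 0, "y": 0, "z": 0, "wx": 0, "wy": 0, "wz": 0, "jaw": -1},
  {"x": 0, "y": 0, "z": 0, "wx": 0, "wy": 0, "wz": 0, "jaw": -1},
  {"x": 0, "y": 0, "z": 0, "wx": 0, "wy": 0, "wz": 0, "jaw": -1},
])

```text
t: 33.15
tcp_pos: [0.5687, -0.0241, 0.0643]
eef_rot: [-0.035, 0.704, 0.035, 0.708]
wrist_force: [7.3, 1.9, -1.8]
gripper_width: 0.227
```

jog_arm([
  {"x": 0, "y": 0, "z": 0, "wx": 0, "wy": 0, "wz": 0, "jaw": -1},
  {"x": 0, "y": 0, "z": 0, "wx": 0, "wy": 0, "wz": 0, "jaw": -1},
  {"x": 0, "y": 0, "z": 0, "wx": 0, "wy": 0, "wz": 0, "jaw": -1},
])

```text
t: 33.4
tcp_pos: [0.5687, -0.0242, 0.0643]
eef_rot: [-0.035, 0.704, 0.035, 0.708]
wrist_force: [6.9, 1.6, -2.2]
gripper_width: 0.23
```

jog_arm([
  {"x": 0, "y": 0, "z": 0.0015, "wx": 0, "wy": 0, "wz": 0, "jaw": -1},
  {"x": 0, "y": 0, "z": 0.004, "wx": 0, "wy": 0, "wz": 0, "jaw": -1},
  {"x": 0, "y": 0, "z": 0.012, "wx": 0, "wy": 0, "wz": 0, "jaw": -1},
  {"x": 0, "y": 0, "z": 0.02, "wx": 0, "wy": 0, "wz": 0, "jaw": -1},
  {"x": -0.03, "y": 0, "z": 0.02, "wx": 0, "wy": 0, "wz": 0, "jaw": -1},
  {"x": -0.07, "y": 0, "z": 0.02, "wx": 0, "wy": 0, "wz": 0, "jaw": -1},
  {"x": -0.11, "y": 0, "z": 0.02, "wx": 0, "wy": 0, "wz": 0, "jaw": -1},
  {"x": -0.11, "y": 0, "z": 0.02, "wx": 0, "wy": 0, "wz": 0, "jaw": -1},
  {"x": -0.11, "y": 0, "z": 0.02, "wx": 0, "wy": 0, "wz": 0, "jaw": -1},
])

```text
t: 34.15
tcp_pos: [0.5884, -0.0226, 0.1766]
eef_rot: [-0.036, 0.704, 0.035, 0.708]
wrist_force: [0.3, 0.1, -0.9]
gripper_width: 0.232
```

```bash
python3 snap.py w30; python3 - <<'E'
from pl import *
c,s,o=load('w30')
print('tcp',tc(o['tcp_pos']))
cv2.imwrite('pics/w30c.png',cv2.resize(s['frame'][90:290,50:300],None,fx=3.2,fy=3,interpolation=cv2.INTER_CUBIC))
from station import r
s=r.snapshot('side');cv2.imwrite('pics/s30.png',cv2.resize(s['frame'][190:310,190:370],None,fx=4,fy=4,interpolation=cv2.INTER_CUBIC))
E
```

```text
34.15 [ 0.5884 -0.0226  0.1766] [[0.006, -0.099, 0.995], [-0.001, 0.995, 0.099], [-1.0, -0.002, 0.005]] [ 0.34  0.12 -0.89]
tcp [0.14436853 0.04773265]
```

View pics/w30c.png

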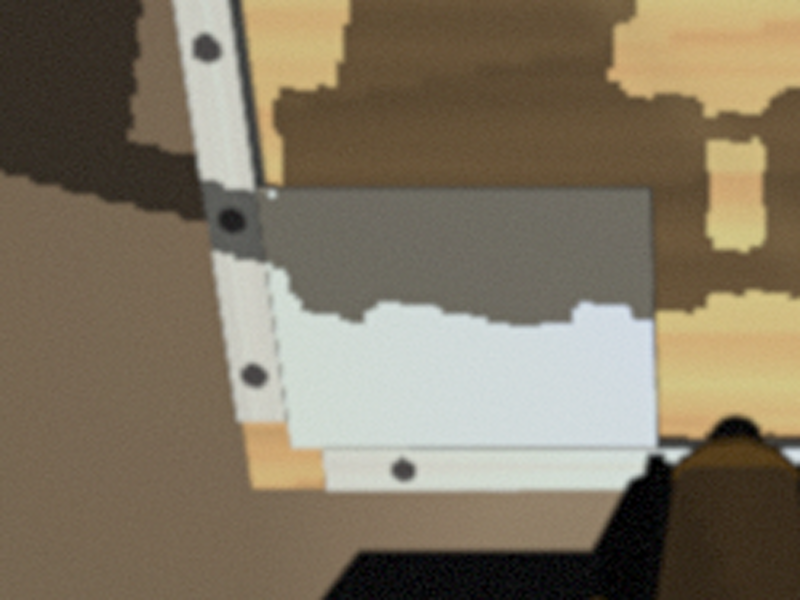

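View pics/s30.png

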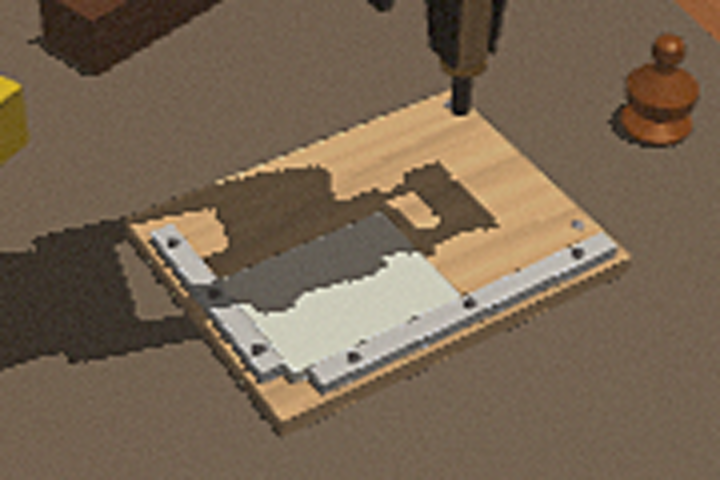

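```bash
python3 - <<'E'
from pl import *
L=[]
for n in ['w7','w15','w25','w28','w30']:
    c,s,o=load(n); L.append(cv2.resize(s['frame'][215:265,255:305],None,fx=3,fy=6,interpolation=cv2.INTER_CUBIC))
cv2.imwrite('pics/cmp.png',np.hstack(L))
E
```

```text
(no output)
```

View pics/cmp.png

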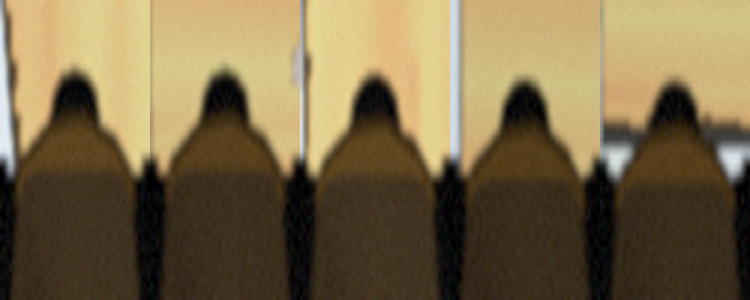

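jog_arm([
  {"x": -0.02, "y": 0.035, "z": -0.0045, "wx": -4, "wy": 0.3, "wz": 0, "jaw": -1},
  {"x": -0.03, "y": 0.075, "z": -0.01, "wx": -8, "wy": 0.3, "wz": 0, "jaw": -1},
  {"x": -0.03, "y": 0.115, "z": -0.015, "wx": -12, "wy": 0.3, "wz": 0, "jaw": -1},
  {"x": -0.03, "y": 0.155, "z": -0.02, "wx": -16, "wy": 0.3, "wz": 0, "jaw": -1},
  {"x": -0.03, "y": 0.195, "z": -0.0255, "wx": -20, "wy": 0.3, "wz": 0, "jaw": -1},
  {"x": -0.03, "y": 0.235, "z": -0.031, "wx": -22.6, "wy": 0.3, "wz": 0, "jaw": -1},
  {"x": -0.03, "y": 0.275, "z": -0.036, "wx": -22.6, "wy": 0.3, "wz": 0, "jaw": -1},
  {"x": -0.03, "y": 0.315, "z": -0.041, "wx": -22.6, "wy": 0.3, "wz": 0, "jaw": -1},
  {"x": -0.03, "y": 0.343, "z": -0.0447, "wx": -22.6, "wy": 0.3, "wz": 0, "jaw": -1},
  {"x": -0.03, "y": 0.343, "z": -0.0447, "wx": -22.6, "wy": 0.3, "wz": 0, "jaw": -1},
])

```text
t: 35.08
tcp_pos: [0.5046, 0.3183, 0.1997]
eef_rot: [-0.175, 0.689, 0.175, 0.681]
wrist_force: [0.4, 0.4, -0.5]
gripper_width: 0.227
```

jog_arm([
  {"x": 0, "y": 0, "z": 0, "wx": 0, "wy": 0, "wz": 0, "jaw": -1},
  {"x": 0, "y": 0, "z": 0, "wx": 0, "wy": 0, "wz": 0, "jaw": -1},
  {"x": 0, "y": 0, "z": 0, "wx": 0, "wy": 0, "wz": 0, "jaw": -1},
])

```text
t: 35.33
tcp_pos: [0.5075, 0.3131, 0.2016]
eef_rot: [-0.173, 0.688, 0.172, 0.683]
wrist_force: [0.2, 0.0, 0.1]
gripper_width: 0.228
```

```bash
python3 snap.py w31
```

```text
35.3333 [0.5075 0.3131 0.2016] [[-0.007, -0.473, 0.881], [-0.003, 0.881, 0.473], [-1.0, 0.001, -0.008]] [0.21 0.01 0.12]
```

View pics/w31.png

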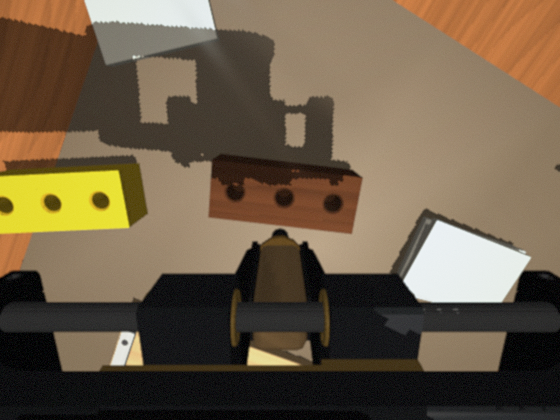

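```bash
python3 - <<'E'
from pl import *
c,s,o=load('w31')
cv2.imwrite('pics/w31c.png',cv2.resize(s['frame'][145:250,200:370],None,fx=4.7,fy=4.7,interpolation=cv2.INTER_CUBIC))
E
```

```text
(no output)
```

View pics/w31c.png

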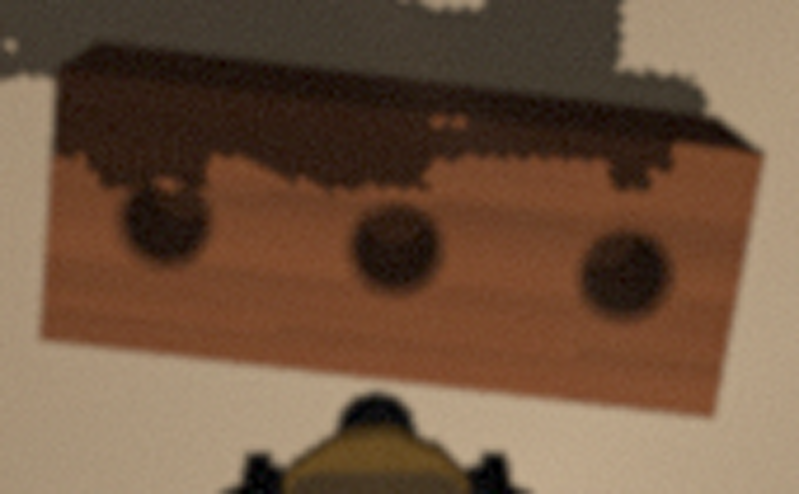

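```bash
python3 - <<'E'
from pl import *
from scipy.optimize import fsolve
c,s,o=load('w31')
g=lambda u:(200+u[0]/4.7,145+u[1]/4.7)
h=np.array([ray(c,g(u),.05) for u in [(165,222),(396,248),(625,275)]]);print(h,np.linalg.norm(h[2]-h[0]));H=(h[1]+h.mean(0))/2
M=R.from_quat(o['eef_rot']).as_matrix()
f=lambda v: proj(c,o['tcp_pos']+M@np.array([.0465,v[0]+.006,v[1]]))[0]-np.array(g((377,395)))
v=fsolve(f,[0,0]);print('tip off',v)
yaw=np.arctan2(M[1,2],M[0,2]);ty=np.array([-np.sin(yaw),np.cos(yaw)]);tz=np.array([np.cos(yaw),np.sin(yaw)])
T_=H[:2]-v[0]*ty-v[1]*tz;print('target tcp',T_)
d=T_-o['tcp_pos'][:2];print('shift y,z',d@ty,d@tz,np.degrees(yaw))
E
```

```text
[[0.46569084 0.29480629 0.05      ]
 [0.51196269 0.31321953 0.05      ]
 [0.55830276 0.3313684  0.05      ]] 0.09956784229190414
tip off [-0.00357143  0.00097974]
target tcp [0.50942184 0.31585896]
shift y,z 0.0014737969859370433 0.0030008295590835976 28.223436754609924
```

jog_arm([
  {"x": 0.02, "y": 0.001, "z": 0.003, "wx": 0, "wy": -0.45, "wz": 0, "jaw": -1},
  {"x": 0.05, "y": 0.001, "z": 0.003, "wx": 0, "wy": -0.45, "wz": 0, "jaw": -1},
  {"x": 0.08, "y": 0.001, "z": 0.003, "wx": 0, "wy": -0.45, "wz": 0, "jaw": -1},
  {"x": 0.093, "y": 0.001, "z": 0.003, "wx": 0, "wy": -0.45, "wz": 0, "jaw": -1},
  {"x": 0.093, "y": 0.001, "z": 0.003, "wx": 0, "wy": -0.45, "wz": 0, "jaw": -1},
  {"x": 0.093, "y": 0.001, "z": 0.003, "wx": 0, "wy": -0.45, "wz": 0, "jaw": -1},
])

```text
t: 35.88
tcp_pos: [0.5094, 0.3159, 0.1098]
eef_rot: [-0.172, 0.685, 0.173, 0.686]
wrist_force: [0.1, -0.1, -0.0]
gripper_width: 0.23
```

```bash
python3 snap.py w32;  python3 - <<'E'
from pl import *
c,s,o=load('w32')
cv2.imwrite('pics/w32c.png',cv2.resize(s['frame'][150:310,170:390],None,fx=3.6,fy=3.6,interpolation=cv2.INTER_CUBIC))
E
```

```text
35.8833 [0.5094 0.3159 0.1098] [[0.001, -0.473, 0.881], [0.002, 0.881, 0.473], [-1.0, 0.001, 0.002]] [ 0.14 -0.08 -0.05]
```

View pics/w32c.png

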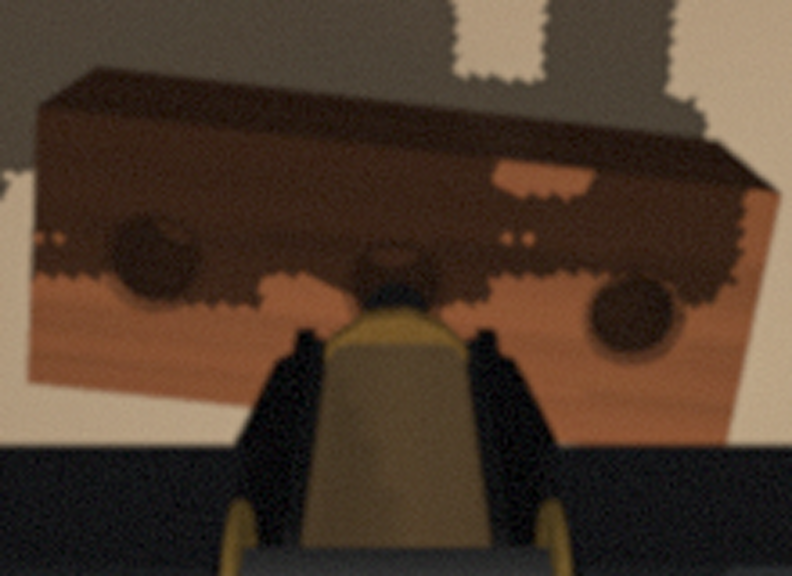

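jog_arm([
  {"x": 0.008, "y": 0, "z": 0, "wx": 0, "wy": 0, "wz": 0, "jaw": -1},
  {"x": 0.014, "y": 0, "z": 0, "wx": 0, "wy": 0, "wz": 0, "jaw": -1},
  {"x": 0.018, "y": 0, "z": 0, "wx": 0, "wy": 0, "wz": 0, "jaw": -1},
  {"x": 0.02, "y": 0, "z": 0, "wx": 0, "wy": 0, "wz": 0, "jaw": -1},
])

```text
t: 36.27
tcp_pos: [0.5091, 0.3167, 0.0896]
eef_rot: [-0.172, 0.685, 0.173, 0.686]
wrist_force: [-0.2, -1.0, -0.8]
gripper_width: 0.228
```

```bash
python3 snap.py w33;  python3 - <<'E'
from pl import *
c,s,o=load('w33')
cv2.imwrite('pics/w33c.png',cv2.resize(s['frame'][150:310,170:390],None,fx=3.6,fy=3.6,interpolation=cv2.INTER_CUBIC))
E
```

```text
36.2667 [0.5091 0.3167 0.0896] [[0.002, -0.474, 0.88], [0.002, 0.88, 0.474], [-1.0, 0.001, 0.002]] [-0.18 -1.01 -0.78]
```

View pics/w33c.png

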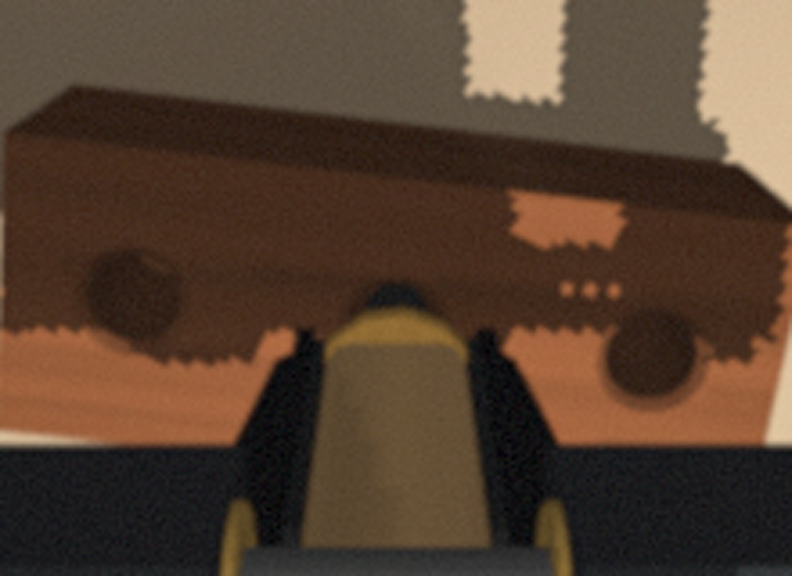

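jog_arm([
  {"x": 0.007, "y": -0.0006, "z": 0, "wx": 0, "wy": 0, "wz": 0, "jaw": -1},
  {"x": 0.014, "y": -0.0006, "z": 0, "wx": 0, "wy": 0, "wz": 0, "jaw": -1},
  {"x": 0.02, "y": -0.0006, "z": 0, "wx": 0, "wy": 0, "wz": 0, "jaw": -1},
  {"x": 0.024, "y": -0.0006, "z": 0, "wx": 0, "wy": 0, "wz": 0, "jaw": -1},
])

```text
t: 36.65
tcp_pos: [0.5091, 0.316, 0.0646]
eef_rot: [-0.172, 0.685, 0.173, 0.686]
wrist_force: [-0.3, -1.6, -1.1]
gripper_width: 0.228
```

jog_arm([
  {"x": 0.0015, "y": 0, "z": 0, "wx": 0, "wy": 0, "wz": 0, "jaw": -1},
  {"x": 0.0026, "y": 0, "z": 0, "wx": 0, "wy": 0, "wz": 0, "jaw": -1},
  {"x": 0.0026, "y": 0, "z": 0, "wx": 0, "wy": 0, "wz": 0, "jaw": -1},
])

```text
t: 36.9
tcp_pos: [0.5096, 0.3162, 0.0631]
eef_rot: [-0.172, 0.685, 0.173, 0.686]
wrist_force: [-0.1, 0.0, -1.0]
gripper_width: 0.225
```

jog_arm([
  {"x": 0.0008, "y": 0, "z": 0, "wx": 0, "wy": 0, "wz": 0, "jaw": -1},
  {"x": 0.0012, "y": 0, "z": 0, "wx": 0, "wy": 0, "wz": 0, "jaw": -1},
  {"x": 0.0012, "y": 0, "z": 0, "wx": 0, "wy": 0, "wz": 0, "jaw": -1},
])

```text
t: 37.15
tcp_pos: [0.5098, 0.3164, 0.0624]
eef_rot: [-0.172, 0.685, 0.174, 0.687]
wrist_force: [1.1, -0.0, -0.5]
gripper_width: 0.228
```

```bash
python3 snap.py w34;  python3 - <<'E'
from pl import *
from station import r
s=r.snapshot('side');cv2.imwrite('pics/s34.png',cv2.resize(s['frame'][130:230,160:310],None,fx=5,fy=5,interpolation=cv2.INTER_CUBIC))
E
```

```text
37.15 [0.5098 0.3164 0.0624] [[0.002, -0.474, 0.88], [0.002, 0.88, 0.474], [-1.0, 0.001, 0.003]] [ 1.13 -0.03 -0.47]
```

View pics/s34.png

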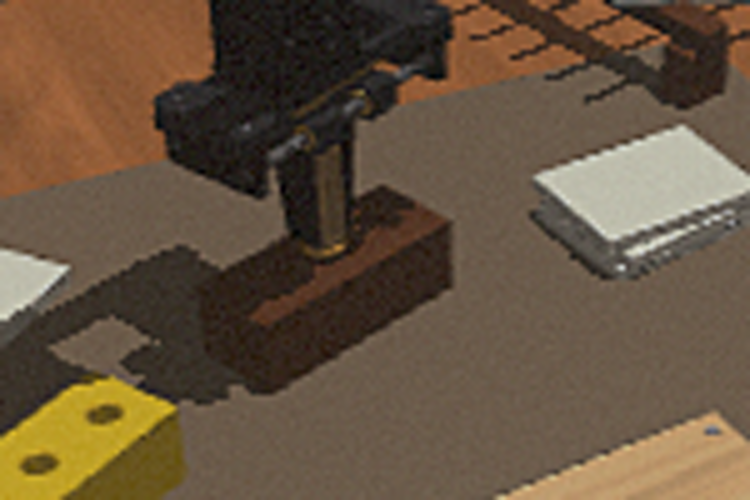

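jog_arm([
  {"x": 0.0006, "y": 0, "z": 0, "wx": 0, "wy": 0, "wz": 0, "jaw": -1},
  {"x": 0.0012, "y": 0, "z": 0, "wx": 0, "wy": 0, "wz": 0, "jaw": -1},
  {"x": 0.0012, "y": 0, "z": 0, "wx": 0, "wy": 0, "wz": 0, "jaw": -1},
])

```text
t: 37.5
tcp_pos: [0.5096, 0.3162, 0.0609]
eef_rot: [-0.172, 0.685, 0.173, 0.686]
wrist_force: [0.0, 0.4, -0.3]
gripper_width: 0.229
```

jog_arm([
  {"x": 0.0006, "y": 0, "z": 0, "wx": 0, "wy": 0, "wz": 0, "jaw": -1},
  {"x": 0.0006, "y": 0, "z": 0, "wx": 0, "wy": 0, "wz": 0, "jaw": -1},
])

```text
t: 37.67
tcp_pos: [0.5096, 0.3162, 0.0603]
eef_rot: [-0.172, 0.685, 0.173, 0.686]
wrist_force: [-0.2, -0.4, -1.0]
gripper_width: 0.235
```

jog_arm([
  {"x": 0.0006, "y": 0, "z": 0, "wx": 0, "wy": 0, "wz": 0, "jaw": -1},
  {"x": 0.0006, "y": 0, "z": 0, "wx": 0, "wy": 0, "wz": 0, "jaw": -1},
])

```text
t: 37.83
tcp_pos: [0.5096, 0.3162, 0.0597]
eef_rot: [-0.172, 0.685, 0.173, 0.686]
wrist_force: [0.4, -1.2, 0.7]
gripper_width: 0.231
```

jog_arm([
  {"x": 0.0006, "y": 0, "z": 0, "wx": 0, "wy": 0, "wz": 0, "jaw": -1},
  {"x": 0.0006, "y": 0, "z": 0, "wx": 0, "wy": 0, "wz": 0, "jaw": -1},
])

```text
t: 38.0
tcp_pos: [0.5098, 0.3163, 0.0594]
eef_rot: [-0.172, 0.685, 0.173, 0.687]
wrist_force: [-0.7, -0.5, 1.5]
gripper_width: 0.229
```

```bash
python3 snap.py w35;  python3 - <<'E'
from pl import *
for n in ['w5','w35']:
  c,s,o=load(n)
  cv2.imwrite(f'pics/{n}x.png',cv2.resize(s['frame'][210:360,220:340],None,fx=3.2,fy=3.5,interpolation=cv2.INTER_CUBIC))
a=np.hstack([cv2.imread('pics/w5x.png'),cv2.imread('pics/w35x.png')]);cv2.imwrite('pics/w35y.png',a)
E
```

```text
38.0 [0.5098 0.3163 0.0594] [[0.002, -0.474, 0.88], [0.002, 0.88, 0.474], [-1.0, 0.001, 0.003]] [-0.73 -0.55  1.55]
```

View pics/w35y.png

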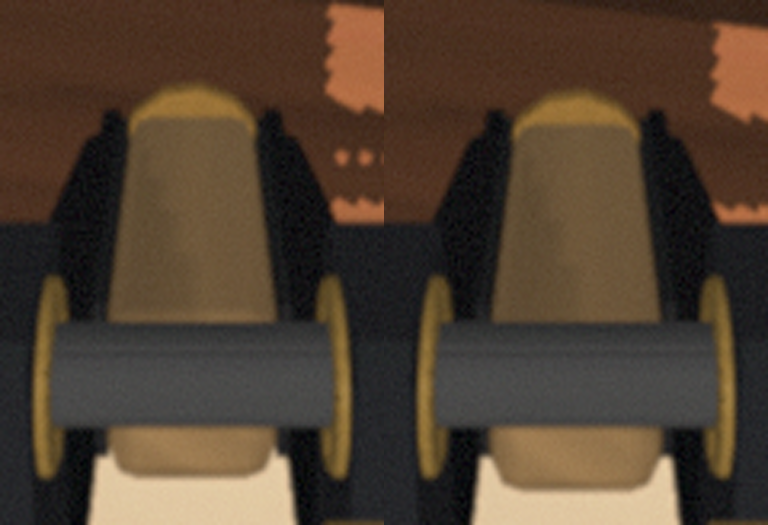

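jog_arm([
  {"x": 0, "y": 0, "z": 0, "wx": 0, "wy": 0, "wz": 0, "jaw": -0.4},
  {"x": 0, "y": 0, "z": 0, "wx": 0, "wy": 0, "wz": 0, "jaw": -0.2},
  {"x": 0, "y": 0, "z": 0, "wx": 0, "wy": 0, "wz": 0, "jaw": 0.2},
  {"x": 0, "y": 0, "z": 0, "wx": 0, "wy": 0, "wz": 0, "jaw": 0.4},
  {"x": 0, "y": 0, "z": 0, "wx": 0, "wy": 0, "wz": 0, "jaw": 0.4},
  {"x": 0, "y": 0, "z": 0, "wx": 0, "wy": 0, "wz": 0, "jaw": 0.4},
  {"x": 0, "y": 0, "z": 0, "wx": 0, "wy": 0, "wz": 0, "jaw": 0.4},
  {"x": 0, "y": 0, "z": 0, "wx": 0, "wy": 0, "wz": 0, "jaw": 0.4},
])

```text
t: 38.72
tcp_pos: [0.5097, 0.3163, 0.0592]
eef_rot: [-0.172, 0.685, 0.173, 0.686]
wrist_force: [-0.2, 0.2, 0.2]
gripper_width: 0.687
```

```bash
python3 snap.py w36
```

```text
38.7167 [0.5097 0.3163 0.0592] [[0.002, -0.474, 0.88], [0.002, 0.88, 0.474], [-1.0, 0.001, 0.003]] [-0.23  0.21  0.16]
```

View pics/w36.png

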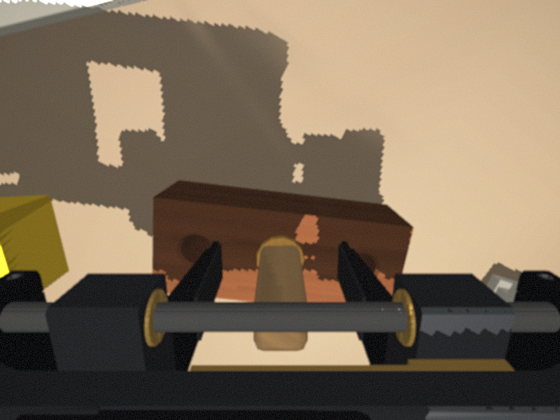

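jog_arm([
  {"x": -0.02, "y": 0, "z": 0, "wx": 0, "wy": 0, "wz": 0, "jaw": 0.4},
  {"x": -0.06, "y": 0, "z": 0, "wx": 0, "wy": 0, "wz": 0, "jaw": 0.4},
  {"x": -0.1, "y": 0, "z": 0, "wx": 0, "wy": 0, "wz": 0, "jaw": 0.4},
  {"x": -0.14, "y": 0, "z": 0, "wx": 0, "wy": 0, "wz": 0, "jaw": 0.4},
  {"x": -0.16, "y": -0.035, "z": -0.014, "wx": 5, "wy": 0, "wz": 0, "jaw": 0.4},
  {"x": -0.16, "y": -0.07, "z": -0.028, "wx": 10, "wy": 0, "wz": 0, "jaw": 0.4},
  {"x": -0.16, "y": -0.105, "z": -0.042, "wx": 15, "wy": 0, "wz": 0, "jaw": 0.4},
  {"x": -0.16, "y": -0.14, "z": -0.056, "wx": 20, "wy": 0, "wz": 0, "jaw": 0.4},
  {"x": -0.16, "y": -0.175, "z": -0.07, "wx": 22.6, "wy": 0, "wz": 0, "jaw": 0.4},
  {"x": -0.16, "y": -0.21, "z": -0.084, "wx": 22.6, "wy": 0, "wz": 0, "jaw": 0.4},
])

```text
t: 39.6
tcp_pos: [0.5349, 0.0896, 0.2191]
eef_rot: [-0.034, 0.705, 0.035, 0.707]
wrist_force: [0.1, 0.5, -0.5]
gripper_width: 0.699
```

jog_arm([
  {"x": 0, "y": -0.04, "z": 0.001, "wx": 0, "wy": 0, "wz": 0, "jaw": 0.4},
  {"x": 0, "y": -0.08, "z": 0.002, "wx": 0, "wy": 0, "wz": 0, "jaw": 0.4},
  {"x": 0, "y": -0.12, "z": 0.003, "wx": 0, "wy": 0, "wz": 0, "jaw": 0.4},
  {"x": 0, "y": -0.15, "z": -0.01, "wx": 0, "wy": 0, "wz": 0, "jaw": 0.4},
  {"x": 0, "y": -0.15, "z": -0.01, "wx": 0, "wy": 0, "wz": 0, "jaw": 0.4},
  {"x": 0, "y": -0.15, "z": -0.01, "wx": 0, "wy": 0, "wz": 0, "jaw": 0.4},
])

```text
t: 40.1
tcp_pos: [0.5397, -0.0604, 0.2184]
eef_rot: [-0.033, 0.706, 0.035, 0.707]
wrist_force: [0.2, 0.4, 0.2]
gripper_width: 0.698
```

```bash
python3 snap.py w37;  python3 - <<'E'
from pl import *
from station import r
c,s,o=load('w37')
cv2.imwrite('pics/w37c.png',cv2.resize(s['frame'][60:260,140:380],None,fx=3.3,fy=3,interpolation=cv2.INTER_CUBIC))
s=r.snapshot('side');cv2.imwrite('pics/s37.png',s['frame'])
E
```

```text
40.1 [ 0.5397 -0.0604  0.2184] [[0.002, -0.096, 0.995], [0.003, 0.995, 0.096], [-1.0, 0.002, 0.002]] [0.16 0.36 0.24]
```

View pics/w37.png

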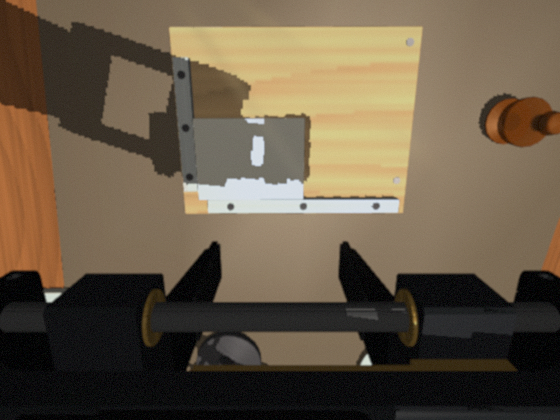

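View pics/s37.png

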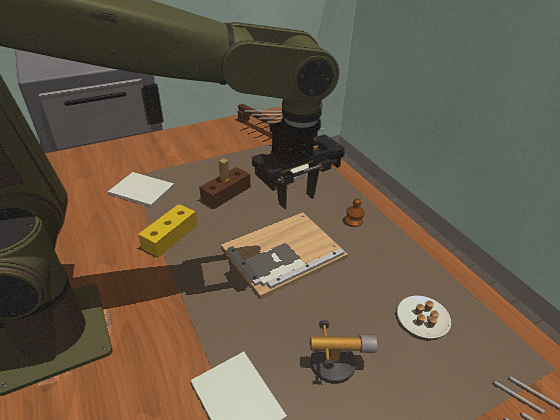

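View pics/w37c.png

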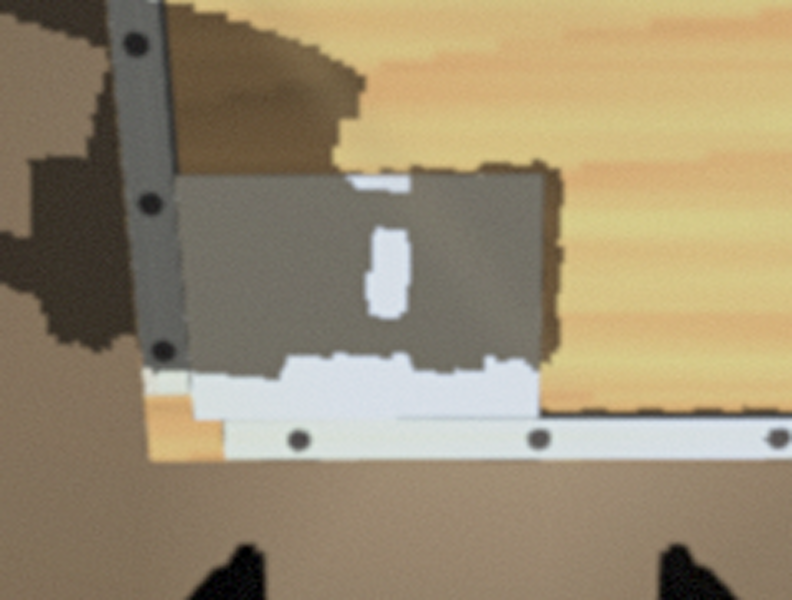

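```bash
python3 - <<'E'
from pl import *
c,s,o=load('w37')
a=cv2.resize(s['frame'][182:218,190:320],None,fx=6,fy=8,interpolation=cv2.INTER_CUBIC)
c,s,o=load('w30')
b=cv2.resize(s['frame'][225:255,130:260],None,fx=6,fy=8,interpolation=cv2.INTER_CUBIC)
cv2.imwrite('pics/z.png',np.vstack([a,b]))
E
```

```text
(no output)
```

View pics/z.png

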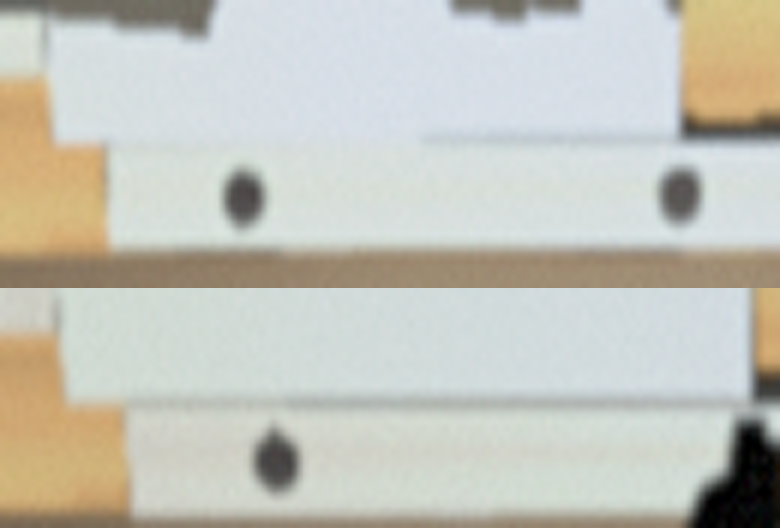

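```bash
python3 - <<'E'
from pl import *
def deficit(n,cols,r0,r1,half=3):
    c,s,o=load(n);g=s['frame'].mean(2)
    out=[]
    for a in cols:
        p=g[r0:r1,a:a+8].mean(1); 
        k=np.argmin(p-np.linspace(p[0],p[-1],len(p))); 
        base=np.linspace(p[0],p[-1],len(p)); out.append((a,round(float(np.clip(base-p,0,None).sum()/170),2)))
    return out
print('w37 fence',deficit('w37',range(210,300,12),194,205))
print('w30 fence',deficit('w30',range(155,250,12),232,244))
c,s,o=load('w37');g=s['frame'].mean(2)
print(g[194:206,[215,240,265,280,290,298]].round(0))
# stop interface, w30 rows
c,s,o=load('w30');g=s['frame'].mean(2)
for r in (180,195,205,215,225): print(r,g[r,122:148].round(0).astype(int))
E
```

```text
w37 fence [(210, 0.04), (222, 0.0), (234, 0.01), (246, 0.01), (258, 0.11), (270, 0.2), (282, 0.2), (294, 0.03)]
w30 fence [(155, 0.23), (167, 0.09), (179, 0.35), (191, 0.36), (203, 0.39), (215, 0.39), (227, 0.39), (239, 0.36)]
[[219. 223. 223. 225. 223. 222.]
 [221. 221. 223. 222. 223. 223.]
 [221. 221. 222. 223. 224. 221.]
 [221. 222. 223. 222. 222. 223.]
 [223. 222. 216. 212. 213. 213.]
 [218. 222. 206. 204. 203. 204.]
 [215. 217. 211. 214. 213. 214.]
 [217. 220. 219. 220. 223. 221.]
 [219. 221. 219. 221. 221. 220.]
 [216. 218. 219. 221. 220. 221.]
 [218. 218. 218. 218. 220. 218.]
 [217. 216. 218. 216. 217. 214.]]
180 [204 206 204 204 204 205 204 203 199 201 195 186 196 201 201 201 183 143
 107 102 106 105 104 103 105 102]
195 [195 200 207 204 203 204 203 202 201 199 199 202 196 189 200 212 213 215
 211 212 213 210 214 210 212 204]
205 [197 198 202 200 205 206 203 203 205 204 204 202 200 191 173 191 210 212
 213 212 212 212 213 212 211 211]
215 [180 201 183 132  80  68  70  72  69  72  82 132 183 204 195 183 200 212
 212 213 212 213 213 213 210 212]
225 [109 147 183 196 197 199 203 205 206 202 204 202 202 203 203 204 200 202
 209 213 212 211 215 214 213 213]
```

```bash
python3 - <<'E'
from station import r
print(r.get_obs()['t'],r.finish_job())
E
```

```text
the job is handed in; nothing more can be done
40.2 None
```

The plate is seated in the jig's corner and the pusher is back in the middle hole of the tool block. I handed the job in at 40.2 s of the 72 s.

**What I did:**
- I gripped the pusher by its handle and pushed the plate's long edge against the long fence, holding about 6–8 N.
- I then slid the plate along the fence to the end stop. It arrived turned by about 1° and caught on one corner.
- I freed it by pushing its lagging end towards the stop. I then pressed it against the fence again at 6–8 N, and finally against the stop at about 7 N for over half a second.

**Last checks:**
- **Seating:** The close-ups show both edges along their bars with only a hairline. It is less than half a pixel wide, at most about 0.3 mm. Along the fence it is slightly more visible towards the end away from the corner. I saw similar hairlines while pressing, so I left it and did not press there again.
- **Forces:** The readings stayed below about 9 N, but I only get one at the end of each move. A short upward drag of about 2.8 N on the glass edge appeared once, and I corrected it straight away. I saw no lifting.
- **Pusher:** It slipped about 2 mm and tilted about 1° in the grip while pushing. I allowed for that, and it stood upright in its hole after release.
- **Other things:** Nothing else on the bench was touched, and the arm was clear of everything at hand-in.

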